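# Turn over the soap tins, read their stamps and clear out the old ones

## Task

The square soap tins standing on the plank have a stamp hidden under their base: a ring means in date, a solid bar means out of date. First turn every tin over, so that all of them lie flat on their lids at once with the stamps showing; then put the tins with a bar into the tilt-out bin, lay the tins with a ring flat in the wooden tray, side by side and still stamp up, and leave the bin fully shut. Do not knock over anything else on the plank.

Things in the scene. Friction and masses are not known exactly. Their poses are not given: they have to be found in the camera images.
- tin_1: one of three or four outwardly identical square soap tins, bare aluminium, 54 x 54 x 28 mm, about 90 g, loose; it starts standing on its base. Origin: centre of the underside (base); z from base to lid, x and y parallel to the sides. Its name tells nothing of its stamp
- tin_2: another such tin. In the middle of each base, out of sight at first, is one flat black stamp: a RING (36 mm outside, 22 mm inside, bare metal in the middle) or a solid BAR (40 x 13 mm, long side along the tin's x, so black in the middle). Only looking at the base tells which
- tin_3: another such tin. The tins start shuffled in two staggered rows, turned at most 0.25 rad from the table's axes
- tin_4: another such tin. Any one of the four may be absent (then it has no pose at the start)
- bin (a joint): opening angle of the tilt-out waste bin's bucket, rad: 0 shut, 0.75 fully tilted out against its stop. It turns about a level hinge along its lower front edge, the top coming out towards the robot. Below about 0.5 rad it falls shut by itself, beyond that it falls open and stays; 1 to 3 N at the handle move it
- bin_hinge (a point): middle of the bin's hinge line, at the lower front edge of the bucket, 18 mm above the table; axes turn with the bucket: y along the hinge, z up along the front panel, x into the bin (horizontal, away from the robot, when shut)
- bin_handle (a point): middle of the bin's handle: a round steel bar 10 mm thick, 100 mm long, parallel to the hinge, held 35 mm in front of the white front panel (30 mm clear gap behind it). In the hinge axes it lies at x -35 mm, z 192 mm; the panel's top edge is 13 mm above it at z 205 mm. 
- bin_in (a point): middle of the bucket's floor inside, axes as at bin_hinge (57 mm further in, 4 mm up). The bucket is open at the top: inside 182 mm wide (y), 105 mm deep (x); front panel 205 mm, back wall 135 mm high. Tilted fully out, the mouth is about 120 mm wide, from the panel's top edge back to the front of the housing
- tray: shallow light wooden tray, fixed, 230 x 140 mm outside, wall 6 mm thick and 18 mm high, floor 6 mm thick. Origin: centre of its underside; x along its length, z up
- bin_housing: the bin's fixed grey plastic housing, 150 (x) x 210 (y) x 245 mm. Origin: centre of its underside; it stands on the right, front to the robot, x pointing away from the robot. It is closed on top, so tins go in only with the bucket tilted out
- tumbler: white ceramic tumbler 74 mm wide, 100 mm high with four toothbrushes standing in it (190 mm in all); bystander. Origin: centre of its underside, z up
- mirror_stand: round steel mirror 120 mm wide on a stand with a 110 mm round foot, 220 mm high; bystander. Origin: centre of its foot, z up
- spray_can: upright metal can, 52 mm wide, 150 mm high; bystander. Origin: centre of its underside, z up
- glass_jar: small glass jar with metal cap, 60 mm wide, 75 mm high; bystander. Origin: centre of its underside, z up
- soap_case: aluminium soap case with round ends, 115 x 70 x 36 mm, bigger than the tins; bystander. Origin: centre of its underside, z up
Mind the look-alikes: they are no part of the job. What is shaped like the tin_2 but blue or orange is not meant.

How it is judged (in metres and radians):
On the way:
1. every tin lies bottom up at the same time, low on the plank (angle between each of tin_1, tin_2, tin_3, tin_4's own z axis and vertical above 2.9 rad and height (world z) of each of tin_1, tin_2, tin_3, tin_4 below 0.06 m), for 0.3 s.
At the end, for the whole second after the job is handed in: every tin stamped with a bar is inside the bin's bucket and the bin is shut (within 0.05 rad); every tin stamped with a ring lies bottom up (within 0.24 rad of flat) on the floor of the tray, within its walls; all tins at rest (x of tin_1 in the frame of bin_in between -0.07 and 0.07 m and y of tin_1 in the frame of bin_in between -0.1 and 0.1 m and z of tin_1 in the frame of bin_in between -0.01 and 0.2 m and x of tin_3 in the frame of bin_in between -0.07 and 0.07 m and y of tin_3 in the frame of bin_in between -0.1 and 0.1 m and z of tin_3 in the frame of bin_in between -0.01 and 0.2 m and x of tin_2 in the frame of tray between -0.113 and 0.113 m and y of tin_2 in the frame of tray between -0.068 and 0.068 m and z of tin_2 in the frame of tray between 0.02 and 0.045 m and angle between each of tin_2, tin_4's own z axis and vertical above 2.9 rad and x of tin_4 in the frame of tray between -0.113 and 0.113 m and y of tin_4 in the frame of tray between -0.068 and 0.068 m and z of tin_4 in the frame of tray between 0.02 and 0.045 m and linear speed of each of tin_1, tin_2, tin_3, tin_4 below 0.03 m/s and value of joint bin below 0.05 rad); the robot touches nothing.
It fails at once if a bystander (tumbler, mirror, can, jar or soap case) knocked over (angle between any of tumbler, mirror_stand, spray_can, glass_jar, soap_case's own z axis and vertical above 0.6 rad).
Of tin_1, tin_2, tin_3, tin_4 only 3 to 4 are there at a start; the rules pass over those that are not, and their reading is None.
At some moment in a run one of tin_1, tin_2, tin_3, tin_4 may be knocked a few centimetres aside while the robot is not near it.
Once in a run the grip may slacken for a moment while it holds something.
It also fails if it takes over 210 s, if anything falls off the work surface, if the arm or the gripper's body presses on something with over 40 N, if the wrist force passes 120 N, or if a joint passes its speed limit or range.

## Robot

A 6-joint arm with a two-finger parallel gripper is mounted at the origin on the work surface. World frame = base frame: x ahead of the robot, y to its left, z up, the work surface at z = 0. Lengths are in mm, angles in rad, forces in N, time in s.
With the tool pointing down it reaches from about 325 to 875 mm from the base axis. Payload 4.4 kg.
Tool frame: the origin (TCP) lies at the very end of the fingers, on their centre line; the grasp point (between the pads) lies 19 mm behind it; z points along the fingers, x is the direction in which the jaws open and shut, and the axes are right-handed (so a half turn about z gives the same grasp; the last joint's range is limited). The gripper opens to 85 mm and grips with 20 to 120 N. Pads are 22 mm wide; open, the fingers measure 114 mm over their backs; the gripper's body (76 mm by 85 mm) begins 54 mm behind the grasp point. The pads swing forward as they close: fully open they stand 13 mm farther back than shut.
Start: joints at [1.077, 0.207, 1.542, -0, 1.393, -0.15], TCP at [193.282, 541.544, 231.282] pointing down, gripper open.
Joint ranges: [-2.73, 2.73], [-0.86, 2.22], [0.23, 2.46], [-1.11, 4.25], [0.08, 2.63], [-2.82, 2.82]. Speed limits (rad/s): [2.79, 2.79, 3.14, 3.14, 3.14, 3.14].

## Interface

Orientations are given as a unit quaternion [w, x, y, z].
In Python, from cell import robot, eyes gives the robot as it stands.
- The arm moves only by the shell command python3 -m crank 'ROWS' [FORCE]. ROWS is a JSON object of lists of equal length, an entry for each row: "delta_pos": the shift along the tool's x, y, z in m, a list of three; "rot": the turn, a rotation vector about the tool's x, y, z in rad, a list of three; "fingers": the opening, from -1 (shut) to 1 (fully open). A call has 1 to 20 rows; each row is the pose to reach, as a shift and turn from the pose commanded when the call began, along the tool's axes at that moment; what a row does not reach only later rows make up. A row lasts 1/8 s, in which the tool goes at most 62.5 mm and 10.7 degrees, less where a joint would pass 70% of its speed; a pose out of reach is approached as far as the arm can. A call with a gripper value outside its range is refused whole. The fingers move at their own pace and stop on an object; FORCE is the grip in N (left out, the last holds). Time passes only in rows, so rows that repeat a pose let the fingers close. It gives the time, the measured TCP pose, the force and the opening at its end, in the units of the state.
- robot.read_state(): the state, without advancing time (a new reading comes with each control period).
- eyes.snapshot(name): name is "scene" or "top" or "wrist"; returns a dict with "color" (400x640x3 uint8, blue, green, red), "depth" (400x640 float32, mm along the optical axis (not along the pixel's ray), 0 where there is no reading), "K" (3x3 intrinsics, pixels), "world_to_cam" (4x4, takes a point from world to camera coordinates); the wrist camera has in their place "tool_from_camera" (4x4, takes a point from camera to tool coordinates, whose origin is the TCP and whose axes are the tool frame's). Camera axes: x right, y up, looking along -z (the intrinsics and any distortion apply to the point x, -y, -z); pixel columns grow to the right and rows downward; lengths in mm; the calibration is good to about 2 mm. A picture is of the moment at which its call begins: read the wrist's pose just before it.
- robot.close_job(): hands the job in, once; it reports no verdict.
The state is a dict: "clock": time; "joints": joint angles; "joint_vel": joint speeds; "joint_torque": joint torques, N m; "tcp_pos": TCP position; "eef_rot": TCP orientation; "wrist_force": force on the tool from outside, world axes, zero at the start; "moment": the same for the moment, N m; "grip_width": finger opening in mm.
Only numpy, scipy, OpenCV 4.12 (cv2) and the standard library are available. Lean on these libraries where they do the work, as an engineer would, in place of code of your own. Each camera call takes 0.05 s, during which the arm holds its last target.

## Working session

There is one attempt and no reset: what is moved stays moved. The work goes in short steps, Python scripts to look and compute and a shell command to move; the robot and the scene stay as the last step left them, time stands still between calls to the robot, and variables do not carry over. Pictures are saved under pics/ and viewed, and the job is handed in when it is done.

```bash
ls; mkdir -p pics
python3 - <<'E'
from cell import robot, eyes
import cv2
print(robot.read_state())
for n in ("scene","top","wrist"):
    s=eyes.snapshot(n); cv2.imwrite(f"pics/{n}0.png",s["color"])
    print(n,s["K"],s.get("world_to_cam",s.get("tool_from_camera")),s.keys())
E
```

```text
pics
{'clock': 0.0, 'joints': array([ 1.07750214e+00,  2.07430070e-01,  1.54301337e+00, -8.56696196e-06,
        1.39349548e+00, -1.50464651e-01]), 'joint_vel': array([ 1.08074994e-03,  1.33893057e-03, -1.32765385e-03,  2.49405074e-05,
        9.28889671e-04, -1.23400019e-04]), 'joint_torque': array([-7.50701474e-04, -3.83046305e+01, -2.91592830e+01, -4.60515894e-04,
        1.07142498e-02, -8.27463964e-06]), 'tcp_pos': array([192.90683348, 540.84310282, 230.09187401]), 'eef_rot': array([ 5.28277598e-04,  8.17358564e-01,  5.76128113e-01, -1.04746722e-03]), 'wrist_force': array([ 0.0636722 ,  0.17725478, -0.06420867]), 'moment': array([-0.02585801,  0.03676348,  0.04990846]), 'grip_width': 85.4561460158331}
scene [[427.17758104   0.         319.54058357]
 [  0.         427.17758104 192.1806783 ]
 [  0.           0.           1.        ]] [[-6.39309893e-02  9.97770479e-01  1.91546130e-02 -9.82788986e+01]
 [-6.24488132e-01 -5.49700114e-02  7.79097472e-01  2.40157860e+02]
 [ 7.78413387e-01  3.78466437e-02  6.26610110e-01 -1.69573838e+03]
 [ 0.00000000e+00  0.00000000e+00  0.00000000e+00 
[... 276 characters left out ...]
7954e-01 -2.60497224e-03  1.48173474e-01 -5.79517389e+02]
 [-1.48158409e-01  5.25015566e-03  9.88949706e-01 -1.37509327e+03]
 [ 0.00000000e+00  0.00000000e+00  0.00000000e+00  1.00000000e+00]] dict_keys(['color', 'depth', 'K', 'world_to_cam'])
wrist [[355.4302744    0.         322.12841537]
 [  0.         355.4302744  194.58843078]
 [  0.           0.           1.        ]] [[ 9.99999759e-01  4.95519931e-04 -4.85711463e-04  1.86959451e-01]
 [ 3.33488189e-04 -9.57083131e-01 -2.89813334e-01 -7.29801493e+01]
 [-6.08474531e-04  2.89813102e-01 -9.57083066e-01 -1.43658779e+02]
 [ 0.00000000e+00  0.00000000e+00  0.00000000e+00  1.00000000e+00]] dict_keys(['color', 'depth', 'K', 'tool_from_camera'])
```

View pics/scene0.png

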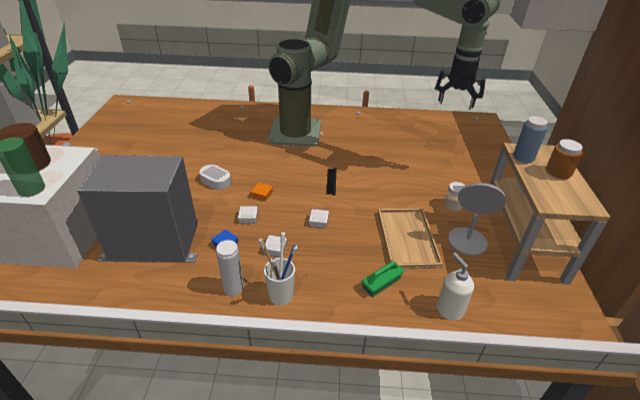

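View pics/top0.png

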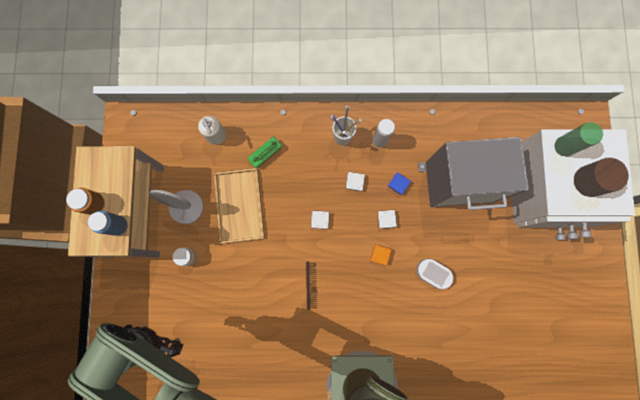

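Top view: three bare metal tins at about (356,182), (320,219) and (388,219). The look-alikes are the blue tin at (400,184), the orange tin at (381,255) and the soap case at (435,274). The tray is at (240,206), the bin housing at (478,172) and its handle at (487,203).

```bash
cat > h.py <<'E'
from cell import robot, eyes
import numpy as np, cv2
from scipy.spatial.transform import Rotation as R
def tool():
    s=robot.read_state(); q=s["eef_rot"]; T=np.eye(4)
    T[:3,:3]=R.from_quat([q[1],q[2],q[3],q[0]]).as_matrix(); T[:3,3]=s["tcp_pos"]; return T,s
def view(n):
    T,_=tool(); s=eyes.snapshot(n)
    s["c2w"]=T@s["tool_from_camera"] if n=="wrist" else np.linalg.inv(s["world_to_cam"]); return s
def cast(s,uv,z):
    K=s["K"]; uv=np.atleast_2d(uv).astype(float)
    d=np.c_[(uv[:,0]-K[0,2])/K[0,0],-(uv[:,1]-K[1,2])/K[1,1],-np.ones(len(uv))]@s["c2w"][:3,:3].T
    o=s["c2w"][:3,3]; return o+d*((z-o[2])/d[:,2])[:,None]
def proj(s,P):
    P=np.atleast_2d(P); c=(np.c_[P,np.ones(len(P))]@np.linalg.inv(s["c2w"]).T)[:,:3]; K=s["K"]
    return np.c_[K[0,0]*c[:,0]/-c[:,2]+K[0,2],K[1,1]*-c[:,1]/-c[:,2]+K[1,2]]
def cloud(s):
    K=s["K"]; v,u=np.mgrid[:400,:640]; d=s["depth"]
    P=np.stack([(u-K[0,2])/K[0,0]*d,-(v-K[1,2])/K[1,1]*d,-d],-1)
    return P@s["c2w"][:3,:3].T+s["c2w"][:3,3]
def tins(s,zt=28,lo=None):
    hsv=cv2.cvtColor(s["color"],cv2.COLOR_BGR2HSV); m=((hsv[...,1]<60)&(hsv[...,2]>170)).astype(np.uint8)*255
    m=cv2.morphologyEx(m,cv2.MORPH_CLOSE,np.ones((5,5)))
    out=[]
    for c in cv2.findContours(m,cv2.RETR_EXTERNAL,cv2.CHAIN_APPROX_NONE)[0]:
        if cv2.contourArea(c)<100: continue
        W=cast(s,c[:,0,:],zt)[:,:2].astype(np.float32); (x,y),(w,h),a=cv2.minAreaRect(W)
        if 40<min(w,h) and max(w,h)<72:
            a=(a+45)%90-45; out.append((round(x),round(y),round(w),round(h),round(a,1),c[:,0].mean(0).round()))
    return out
E
python3 - <<'E'
from h import *
s=view("top")
for t in tins(s): print(t)
P=cloud(s)
for n,(u,v) in dict(blue=(400,184),orange=(381,255),soap=(435,274),tumb=(343,128),can=(386,127),jar=(182,256),mir=(185,205),hous=(478,165),comb=(310,285)).items():
    print(n,P[v,u].round())
# tray corners
for c in [(216,170),(258,168),(264,240),(220,244)]: print('tray',cast(s,c,18).round())
for c in [(467,207),(508,207),(428,207),(527,207),(438,140),(523,140)]: print('bin',c,P[c[1],c[0]].round())
im=cv2.resize(s["color"][150:300,200:550],None,fx=2.2,fy=2.2,interpolation=cv2.INTER_CUBIC); cv2.imwrite("pics/topc.png",im)
E
```

```text
(513, 835, 56, 59, 30.7, array([ 97., 221.]))
(516, 130, 54, 54, -0.3, array([320., 219.]))
(519, -83, 53, 55, 5.0, array([387., 218.]))
(585, 905, 64, 61, -0.1, array([ 76., 198.]))
(641, 16, 54, 53, -9.0, array([355., 181.]))
(821, -89, 53, 51, -0.1, array([386., 126.]))
(826, 500, 65, 52, 1.8, array([207., 126.]))
blue [ 630. -129.   28.]
orange [403. -62.  30.]
soap [ 344. -228.   34.]
tumb [803.  55.  70.]
can [780. -69. 152.]
jar [401. 547.  72.]
mir [547. 521. 152.]
hous [ 643. -305.  243.]
comb [311. 161.   1.]
tray [[679. 465.  18.]]
tray [[686. 329.  18.]]
tray [[452. 306.  18.]]
tray [[440. 445.  18.]]
bin (467, 207) [ 559. -351.   -2.]
bin (508, 207) [ 558. -483.    2.]
bin (428, 207) [ 558. -222.    6.]
bin (527, 207) [ 545. -498.  101.]
bin (438, 140) [ 783. -265.    0.]
bin (523, 140) [ 782. -548.    2.]
```

View pics/topc.png

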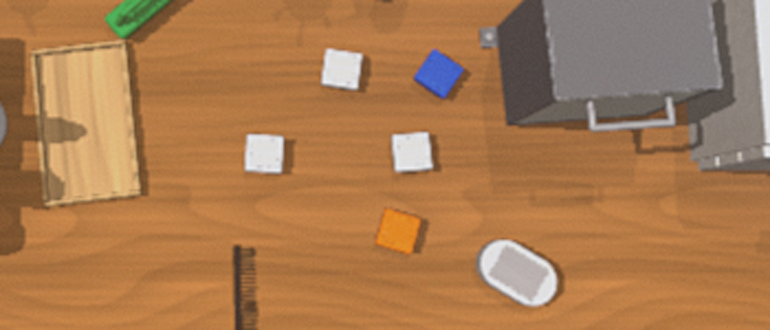

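```bash
cat >> h.py <<'E'
def go(p,Rm,cur=None):
    """print delta in tool axes + rotvec for target TCP p (mm), rotation Rm"""
    T,_=tool() if cur is None else (cur,0)
    d=T[:3,:3].T@(np.array(p,float)-T[:3,3]); rv=R.from_matrix(T[:3,:3].T@Rm).as_rotvec()
    print("delta_m",(d/1000).round(4).tolist(),"rot",rv.round(4).tolist(),"rows>=",int(max(np.ceil(np.linalg.norm(d)/62.5),np.ceil(np.degrees(np.linalg.norm(rv))/10.7))))
def frame(az,el,flip=0,roll=0):
    """tool z: azimuth az deg, el deg below horizontal; jaw axis horizontal"""
    az,el=np.radians([az,el]); z=np.array([np.cos(az)*np.cos(el),np.sin(az)*np.cos(el),-np.sin(el)])
    x=np.array([-np.sin(az),np.cos(az),0])*(-1 if flip else 1)
    return np.c_[x,np.cross(z,x),z]@R.from_rotvec([0,0,np.radians(roll)]).as_matrix()
def down(xa): 
    xa=np.radians(xa); x=np.array([np.cos(xa),np.sin(xa),0]); z=np.array([0,0,-1.]); return np.c_[x,np.cross(z,x),z]
def log():
    import pickle; T,s=tool(); f=open("log.pkl","ab"); pickle.dump((s["joints"],T),f); f.close(); 
    print("t",round(s["clock"],2),"q",s["joints"].round(3),"tcp",s["tcp_pos"].round(1),"w",round(s["grip_width"],1),"F",s["wrist_force"].round(1)); return T,s
E
python3 - <<'E'
from h import *
T,s=log()
for a in (0,180): go([450,120,230],down(a))
E
```

```text
t 0.2 q [ 1.078  0.207  1.542  0.     1.394 -0.151] tcp [193.  541.1 230.5] w 85.2 F [0.4 0.1 0.6]
delta_m [-0.3102, 0.3836, 0.0009] rot [0.0007, 0.0014, 1.228] rows>= 8
delta_m [-0.3102, 0.3836, 0.0009] rot [-0.0016, 0.0008, -1.9136] rows>= 11
```

```bash
python3 -m crank '{"delta_pos":[[-0.31,0.384,0],[-0.31,0.384,0],[-0.31,0.384,0],[-0.31,0.384,0],[-0.31,0.384,0],[-0.31,0.384,0],[-0.31,0.384,0],[-0.31,0.384,0],[-0.31,0.384,0],[-0.31,0.384,0]],"rot":[[0,0,1.228],[0,0,1.228],[0,0,1.228],[0,0,1.228],[0,0,1.228],[0,0,1.228],[0,0,1.228],[0,0,1.228],[0,0,1.228],[0,0,1.228]],"fingers":[1,1,1,1,1,1,1,1,1,1]}' 40
python3 - <<'E'
from h import *
log()
for az in (90,-90):
  for f in (0,1): print(az,f); go([450,120,230],frame(az,60,f))
E
```

```text
clock: 1.45
tcp_pos: [450.3, 120.6, 231.0]
eef_rot: [-0.0, 1.0, -0.0, -0.001]
wrist_force: [0.6, 0.6, -0.7]
grip_width: 85.3
t 1.45 q [ 7.500e-02 -2.800e-02  1.797e+00  1.000e-03  1.374e+00  7.600e-02] tcp [450.3 120.6 231. ] w 85.3 F [ 0.6  0.6 -0.7]
90 0
delta_m [-0.0003, 0.0006, 0.001] rot [0.0014, -0.812, 3.0337] rows>= 17
90 1
delta_m [-0.0003, 0.0006, 0.001] rot [0.5231, 0.0009, -0.0011] rows>= 3
-90 0
delta_m [-0.0003, 0.0006, 0.001] rot [-0.5241, 0.0013, -0.0005] rows>= 3
-90 1
delta_m [-0.0003, 0.0006, 0.001] rot [0.002, 0.8138, 3.0338] rows>= 17
```

```bash
python3 -m crank '{"delta_pos":[[0,0,0],[0,0,0],[0,0,0],[0,0,0],[0,0,0]],"rot":[[0.52,0,0],[0.52,0,0],[0.52,0,0],[0.52,0,0],[0.52,0,0]],"fingers":[1,1,1,1,1]}'; python3 -c "
from h import *
log()"
python3 -m crank '{"delta_pos":[[0,0,0.03],[0,0,0.03],[0,0,0.03],[0,0,0.03],[0,0,0.03],[0,0,0.03],[0,0,0.03]],"rot":[[-1.04,0,0],[-1.04,0,0],[-1.04,0,0],[-1.04,0,0],[-1.04,0,0],[-1.04,0,0],[-1.04,0,0]],"fingers":[1,1,1,1,1,1,1]}'; python3 -c "
from h import *
log()"
```

```text
clock: 2.08
tcp_pos: [450.4, 121.7, 231.5]
eef_rot: [-0.256, 0.967, 0.001, -0.0]
wrist_force: [0.3, -0.8, 1.1]
grip_width: 85.3
t 2.08 q [-0.269 -0.019  1.877  0.502  1.452 -0.375] tcp [450.4 121.7 231.5] w 85.3 F [ 0.3 -0.8  1.1]
clock: 2.95
tcp_pos: [450.1, 138.7, 204.8]
eef_rot: [0.257, 0.966, 0.003, 0.001]
wrist_force: [-0.6, 0.1, -0.1]
grip_width: 85.1
t 2.95 q [ 0.421  0.195  1.704 -0.474  1.481  0.515] tcp [450.1 138.7 204.8] w 85.1 F [-0.6  0.1 -0.1]
```

```bash
cat > kin.py <<'E'
import numpy as np, pickle
from scipy.optimize import least_squares
from scipy.spatial.transform import Rotation as R
rz=lambda a:R.from_rotvec([0,0,a]).as_matrix(); ry=lambda a:R.from_rotvec([0,a,0]).as_matrix()
S4,S6=-1,1; OFF=np.pi
def fk(q,p):
    a1,o,d1,L2,a3,L4,Lt=p
    A=rz(q[0]); B=A@ry(q[1]); C=B@ry(q[2]); D=C@rz(S4*q[3]); E=D@ry(q[4]); F=E@rz(S6*q[5]+OFF)
    return A@[a1,0,d1]+B@[0,o,L2]+C@[a3,0,0]+D@[0,0,L4]+E@[0,0,Lt],F
def load():
    o=[];f=open("log.pkl","rb")
    while 1:
        try:o.append(pickle.load(f))
        except EOFError:return o
def fit():
    L=load()
    f=lambda p:np.concatenate([fk(q,p)[0]-T[:3,3] for q,T in L]+[0.003*(p-p0)])
    p0=np.array([0,86,300,350,0,350,200.]); r=least_squares(f,p0); return r.x,f(r.x)
def ik(p,Rm,par,seeds):
    lo=np.array([-2.73,-.86,.23,-1.11,.08,-2.82]);hi=np.array([2.73,2.22,2.46,4.25,2.63,2.82]); out=[]
    for s in seeds:
        def f(q):
            P,F=fk(q,par); return np.r_[(P-p)/100,R.from_matrix(F.T@Rm).as_rotvec()]
        r=least_squares(f,np.clip(s,lo+.01,hi-.01),bounds=(lo,hi))
        if r.cost<1e-5 and not any(np.abs(r.x-x).max()<.05 for x in out): out.append(r.x)
    return out
E
python3 - <<'E'
import kin; from kin import *
for s4 in(1,-1):
  for s6 in (1,-1):
    for off in (0,np.pi):
      kin.S4,kin.S6,kin.OFF=s4,s6,off
      print(s4,s6,off,[round(np.linalg.norm(R.from_matrix(fk(q,[0]*7)[1].T@T[:3,:3]).as_rotvec()),3) for q,T in load()])
E
```

```text
1 1 0 [np.float64(3.142), np.float64(3.142), np.float64(3.142), np.float64(3.142)]
1 1 3.141592653589793 [np.float64(0.0), np.float64(0.0), np.float64(0.0), np.float64(0.0)]
1 -1 0 [np.float64(2.841), np.float64(2.99), np.float64(2.392), np.float64(2.111)]
1 -1 3.141592653589793 [np.float64(0.301), np.float64(0.152), np.float64(0.75), np.float64(1.03)]
-1 1 0 [np.float64(3.142), np.float64(3.141), np.float64(3.028), np.float64(3.059)]
-1 1 3.141592653589793 [np.float64(0.0), np.float64(0.001), np.float64(1.004), np.float64(0.948)]
-1 -1 0 [np.float64(2.841), np.float64(2.989), np.float64(2.599), np.float64(2.313)]
-1 -1 3.141592653589793 [np.float64(0.301), np.float64(0.152), np.float64(1.159), np.float64(1.305)]
```

```bash
sed -i 's/^S4,S6=-1,1/S4,S6=1,1/' kin.py
python3 - <<'E'
from kin import *; from h import frame
par,res=fit(); print(par.round(1),res.round(1))
rng=np.random.default_rng(0)
seeds=[np.r_[rng.uniform(-1,1),rng.uniform(-.3,1.2),rng.uniform(.8,2.3),rng.uniform(-1,4),rng.uniform(.2,2.5),rng.uniform(-2.5,2.5)] for _ in range(40)]
for name,p,az in (("A",[516,133,14],90),("A",[516,127,14],-90),("A",[519,130,14],0),("B",[519,-80,14],90),("B",[522,-83,14],0),("C",[641,19,14],90)):
  for el in (35,):
    for f in (0,1):
      print(name,az,el,f,[q.round(2).tolist() for q in ik(np.array(p),frame(az,el,f),par,seeds)])
E
```

```text
[1.000e-01 8.620e+01 2.827e+02 4.550e+02 9.410e+01 4.995e+02 3.160e+02] [-0.  -0.  -0.  -0.  -0.  -0.   0.  -0.   0.   0.   0.   0.   0.   0.
 -0.1  0.3  0.3  0.4  0.3]
A 90 35 0 [[-0.4, 0.66, 1.79, 0.89, 1.33, 2.22]]
A 90 35 1 [[-0.4, 0.66, 1.79, 0.89, 1.33, -0.93]]
A -90 35 0 [[0.51, 0.81, 1.49, -0.8, 1.49, 0.86]]
A -90 35 1 [[0.51, 0.81, 1.49, -0.8, 1.49, -2.28]]
A 0 35 0 [[0.16, 0.43, 2.35, 3.38, 0.61, 1.47]]
A 0 35 1 [[0.16, 0.43, 2.35, 3.38, 0.61, -1.67]]
B 90 35 0 [[-0.72, 0.77, 1.56, 0.66, 1.56, 2.15]]
B 90 35 1 [[-0.72, 0.77, 1.56, 0.66, 1.56, -1.0]]
B 0 35 0 [[-0.62, 0.42, 2.38, 2.31, 0.71, 1.87]]
B 0 35 1 [[-0.62, 0.42, 2.38, 2.31, 0.71, -1.27]]
C 90 35 0 [[-0.48, 0.86, 1.38, 0.81, 1.51, 2.34]]
C 90 35 1 [[-0.48, 0.86, 1.38, 0.81, 1.51, -0.8]]
```

```bash
cat >> kin.py <<'E'
PAR=fit()[0]
rng=np.random.default_rng(0)
SEEDS=[np.r_[rng.uniform(-1,1),rng.uniform(-.3,1.2),rng.uniform(.8,2.3),rng.uniform(-1,4),rng.uniform(.2,2.5),rng.uniform(-2.5,2.5)] for _ in range(40)]
def plan(c,yaw,az,el1,el2,ins=30,ztip=14,az2=None,c2=None,zc=2):
    """tin centre xy, tip 'ins' mm past near face. returns grasp TCP/frame and place TCP/frame (tin lifted, rolled 180, lowest corner at zc)"""
    from h import frame
    az2=az if az2 is None else az2
    u=np.array([np.cos(np.radians(az)),np.sin(np.radians(az)),0])
    p=np.r_[c,0.]+u*(ins-27)+[0,0,ztip]
    F1=frame(az,el1,1); F2=frame(az2,el2,0)
    cor=np.array([[x,y,z] for x in(-27,27) for y in(-27,27) for z in(0,28)])@rz(np.radians(yaw)).T+np.r_[c,0.]
    loc=(cor-p)@F1; w=loc@F2.T; cen=w.mean(0); 
    c2=c if c2 is None else c2
    p2=np.r_[np.array(c2)-cen[:2],zc-w[:,2].min()]
    return p,F1,p2,F2
E
python3 - <<'E'
from kin import *
for n,c,yaw in (("A",[516,130],0),("B",[519,-83],5),("C",[641,16],-9)):
  for el1,el2 in ((35,5),(35,15),(40,15)):
    for az2 in (0,-30):
      p,F1,p2,F2=plan(c,yaw,-90+yaw,el1,el2,az2=-90+yaw-az2)
      print(n,el1,el2,az2,[q.round(2).tolist() for q in ik(p,F1,PAR,SEEDS)],p2.round(),[q.round(2).tolist() for q in ik(p2,F2,PAR,SEEDS)])
E
```

```text
A 35 5 0 [[0.51, 0.81, 1.49, -0.8, 1.49, -2.28]] [516. 128.  28.] [[0.58, 1.1, 1.3, -1.06, 1.88, 0.94]]
A 35 5 -30 [[0.51, 0.81, 1.49, -0.8, 1.49, -2.28]] [517. 128.  28.] []
A 35 15 0 [[0.51, 0.81, 1.49, -0.8, 1.49, -2.28]] [516. 128.  29.] [[0.57, 0.99, 1.36, -0.97, 1.76, 0.92]]
A 35 15 -30 [[0.51, 0.81, 1.49, -0.8, 1.49, -2.28]] [517. 128.  29.] []
A 40 15 0 [[0.48, 0.75, 1.53, -0.76, 1.42, -2.32]] [516. 128.  30.] [[0.57, 0.99, 1.36, -0.97, 1.76, 0.92]]
A 40 15 -30 [[0.48, 0.75, 1.53, -0.76, 1.42, -2.32]] [517. 129.  30.] []
B 35 5 0 [[0.17, 0.66, 1.81, -1.1, 1.15, -2.32]] [519. -85.  28.] []
B 35 5 -30 [[0.17, 0.66, 1.81, -1.1, 1.15, -2.32]] [520. -85.  28.] []
B 35 15 0 [[0.17, 0.66, 1.81, -1.1, 1.15, -2.32]] [519. -85.  29.] []
B 35 15 -30 [[0.17, 0.66, 1.81, -1.1, 1.15, -2.32]] [520. -85.  29.] []
B 40 15 0 [[0.14, 0.61, 1.82, -1.04, 1.09, -2.4]] [519. -85.  30.] []
B 40 15 -30 [[0.14, 0.61, 1.82, -1.04, 1.09, -2.4]] [520. -84.  30.] []
C 35 5 0 [[0.26, 0.93, 1.23, -0.85, 1.52, -2.43]] [641.  14.  28.] []
C 35 5 -30 [[0.26, 0.93, 1.23, -0.85, 1.52, -2.43]] [642.  14.  28.] []
C 35 15 0 [[0.26, 0.93, 1.23, -0.85, 1.52, -2.43]] [641.  14.  29.] [[0.32, 1.11, 1.1, -1.07, 1.77, 0.75]]
C 35 15 -30 [[0.26, 0.93, 1.23, -0.85, 1.52, -2.43]] [642.  14.  29.] []
C 40 15 0 [[0.24, 0.89, 1.27, -0.79, 1.46, -2.46]] [641.  14.  30.] [[0.32, 1.11, 1.1, -1.07, 1.77, 0.75]]
C 40 15 -30 [[0.24, 0.89, 1.27, -0.79, 1.46, -2.46]] [642.  14.  30.] []
```

Run:
```python
from kin import *
for n,c,yaw,el1,el2,opts in (("B",[519,-83],5,40,15,[(x,y,a) for x in (440,460,510) for y in (-20,0,30) for a in (-85,-100,-115)]),("A",[516,130],0,35,15,[(540,150,-90),(560,150,-90)]),("C",[641,16],-9,35,15,[(641,16,-99),(641,30,-105)])):
  for x,y,a in opts:
      p,F1,p2,F2=plan(c,yaw,-90+yaw,el1,el2,az2=a,c2=[x,y])
      print(n,x,y,a,[q.round(2).tolist() for q in ik(p2,F2,PAR,SEEDS)])
```

```text
B 440 -20 -85 []
B 440 -20 -100 [[0.36, 0.88, 1.65, -0.98, 1.64, 1.05]]
B 440 -20 -115 [[0.28, 0.93, 1.51, -0.84, 1.79, 1.05]]
B 440 0 -85 []
B 440 0 -100 [[0.4, 0.88, 1.63, -0.96, 1.67, 1.05]]
B 440 0 -115 [[0.31, 0.94, 1.48, -0.81, 1.81, 1.05]]
B 440 30 -85 [[0.51, 0.84, 1.74, -1.07, 1.56, 1.07]]
B 440 30 -100 [[0.44, 0.9, 1.59, -0.92, 1.71, 1.05]]
B 440 30 -115 [[0.36, 0.96, 1.44, -0.78, 1.85, 1.06]]
B 460 -20 -85 []
B 460 -20 -100 [[0.35, 0.89, 1.61, -1.0, 1.65, 1.03]]
B 460 -20 -115 [[0.27, 0.95, 1.45, -0.85, 1.8, 1.02]]
B 460 0 -85 []
B 460 0 -100 [[0.38, 0.9, 1.58, -0.97, 1.68, 1.02]]
B 460 0 -115 [[0.3, 0.96, 1.43, -0.83, 1.83, 1.03]]
B 460 30 -85 [[0.5, 0.86, 1.7, -1.09, 1.56, 1.04]]
B 460 30 -100 [[0.43, 0.92, 1.54, -0.93, 1.71, 1.02]]
B 460 30 -115 [[0.35, 0.98, 1.39, -0.8, 1.86, 1.03]]
B 510 -20 -85 []
B 510 -20 -100 [[0.32, 0.94, 1.49, -1.02, 1.68, 0.96]]
B 510 -20 -115 [[0.25, 1.01, 1.32, -0.88, 1.84, 0.95]]
B 510 0 -85 []
B 510 0 -100 [[0.35, 0.95, 1.47, -1.0, 1.7, 0.95]]
B 510 0 -115 [[0.28, 1.02, 1.3, -0.86, 1.86, 0.96]]
B 510 30 -85 []
B 510 30 -100 [[0.4, 0.97, 1.43, -0.97, 1.74, 0.95]]
B 510 30 -115 [[0.32, 1.04, 1.26, -0.83, 1.9, 0.96]]
A 540 150 -90 [[0.58, 1.03, 1.27, -0.98, 1.79, 0.88]]
A 560 150 -90 [[0.56, 1.06, 1.22, -1.0, 1.8, 0.85]]
C 641 16 -99 [[0.32, 1.11, 1.1, -1.07, 1.77, 0.75]]
C 641 30 -105 [[0.31, 1.16, 0.99, -1.01, 1.87, 0.74]]
```

```bash
sed -i 's/F1=frame(az,el1,1); F2=frame(az2,el2,0)/F1=frame(az,el1,0); F2=frame(az2,el2,1)/' kin.py
python3 - <<'E'
from h import *; from kin import plan
p,F1,p2,F2=plan([516,130],0,-90,35,15,c2=[450,170])
print(p,p2)
go(p-80*F1[:,2],F1)
E
```

```text
[516. 127.  14.] [450.         168.07163717  29.38409317]
delta_m [0.0663, -0.1183, 0.0992] rot [-0.4403, -0.0043, 0.0052] rows>= 3
```

```bash
python3 -m crank '{"delta_pos":[[0.066,-0.118,0.099],[0.066,-0.118,0.099],[0.066,-0.118,0.099],[0.066,-0.118,0.099],[0.066,-0.118,0.099]],"rot":[[-0.44,-0.004,0.005],[-0.44,-0.004,0.005],[-0.44,-0.004,0.005],[-0.44,-0.004,0.005],[-0.44,-0.004,0.005]],"fingers":[1,1,1,1,1]}'
python3 - <<'E'
from h import *; from kin import plan
log(); s=view("wrist"); cv2.imwrite("pics/w1.png",s["color"])
s=view("top"); cv2.imwrite("pics/t1.png",s["color"])
print([t for t in tins(s) if t[1]<300 and t[0]<700])
p,F1,p2,F2=plan([516,130],0,-90,35,15,c2=[450,170])
go(p,F1)
E
```

```text
clock: 3.58
tcp_pos: [517.6, 188.9, 62.6]
eef_rot: [0.461, 0.887, -0.004, -0.0]
wrist_force: [0.7, 0.4, 0.6]
grip_width: 85.2
t 3.58 q [ 0.586  0.784  1.389 -0.749  1.62   0.819] tcp [517.6 188.9  62.6] w 85.2 F [0.7 0.4 0.6]
[(516, 130, 54, 54, -0.3, array([320., 219.])), (518, -83, 54, 55, 5.6, array([387., 218.])), (640, 16, 54, 53, -9.8, array([355., 181.]))]
delta_m [-0.0026, -0.0058, 0.0803] rot [-0.0044, 0.0017, -0.01] rows>= 2
```

View pics/w1.png

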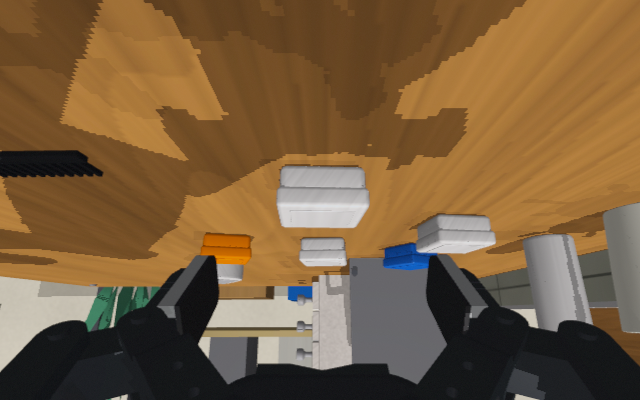

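View pics/t1.png

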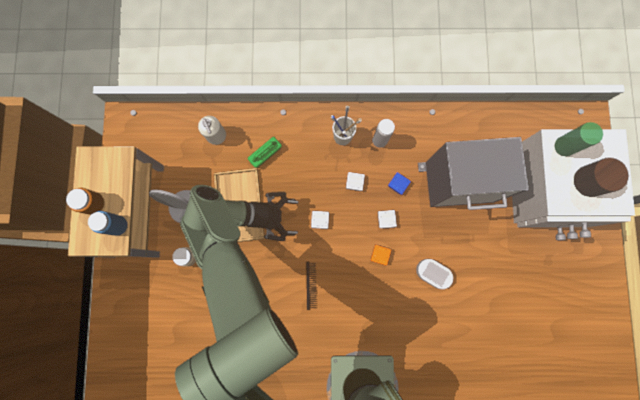

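The wrist picture shows tin A at (323,197), centred between the open jaws, with B at (323,252) and C at (455,235) behind it. The mirror is close behind the wrist, so I'll put A down nearer to the middle.

```bash
python3 - <<'E'
from h import *; from kin import *
p,F1,p2,F2=plan([516,130],0,-90,35,15,c2=[440,90])
print([q.round(2) for q in ik(p2,F2,PAR,SEEDS)])
E
python3 -m crank '{"delta_pos":[[-0.0026,-0.006,0.04],[-0.0026,-0.006,0.08],[-0.0026,-0.006,0.08],[-0.0026,-0.006,0.08],[-0.0026,-0.006,0.08],[-0.0026,-0.006,0.08],[-0.0026,-0.006,0.08],[-0.0026,-0.006,0.08],[-0.0026,-0.006,0.08]],"rot":[[-0.004,0.002,0],[-0.004,0.002,0],[-0.004,0.002,0],[-0.004,0.002,0],[-0.004,0.002,0],[-0.004,0.002,0],[-0.004,0.002,0],[-0.004,0.002,0],[-0.004,0.002,0]],"fingers":[1,1,1,1,-1,-1,-1,-1,-1]}' 60
python3 - <<'E'
from h import *
T,s=log()
go(T[:3,3]+[-40,0,110],T[:3,:3])
E
```

```text
[array([ 0.58,  0.9 ,  1.59, -0.95,  1.69, -2.1 ])]
clock: 4.8
tcp_pos: [514.9, 127.7, 11.5]
eef_rot: [0.464, 0.886, -0.002, 0.001]
wrist_force: [0.1, 3.1, 5.1]
grip_width: 52.8
t 4.8 q [ 0.511  0.812  1.491 -0.803  1.488  0.868] tcp [514.9 127.7  11.5] w 52.8 F [0.1 3.1 5.1]
delta_m [-0.0395, 0.0906, -0.0627] rot [0.0, 0.0, 0.0] rows>= 2
```

```bash
python3 -m crank '{"delta_pos":[[0,0.04,-0.03],[-0.04,0.09,-0.063],[-0.04,0.09,-0.063],[-0.04,0.09,-0.063],[-0.04,0.09,-0.063],[-0.04,0.09,-0.063],[-0.04,0.09,-0.063],[-0.04,0.09,-0.063],[-0.04,0.09,-0.063],[-0.04,0.09,-0.063],[-0.04,0.09,-0.063],[-0.04,0.09,-0.063],[-0.04,0.09,-0.063]],"rot":[[0,0,0],[0,0,0],[0,0,0],[0,0,-0.19],[0,0,-0.37],[0,0,-0.55],[0,0,-0.73],[0,0,-0.91],[0,0,-1.09],[0,0,-1.27],[0,0,-1.45],[0,0,-1.6],[0,0,-1.6]],"fingers":[-1,-1,-1,-1,-1,-1,-1,-1,-1,-1,-1,-1,-1]}'
python3 - <<'E'
from h import *; from kin import *
log()
p,F1,p2,F2=plan([516,130],0,-90,35,15,c2=[440,90],ztip=12)
go(p2+[0,0,40],F2); print(p2)
E
```

```text
clock: 6.42
tcp_pos: [473.3, 127.1, 118.3]
eef_rot: [0.322, 0.619, 0.634, -0.333]
wrist_force: [0.2, 0.5, -0.9]
grip_width: 53.3
t 6.42 q [ 0.543  0.584  1.598 -0.778  1.594 -0.803] tcp [473.3 127.1 118.3] w 53.3 F [ 0.2  0.5 -0.9]
delta_m [0.0168, -0.0326, 0.0606] rot [0.27, -0.2692, -1.5283] rows>= 9
[440.          86.53954828  30.66966839]
```

```bash
python3 -m crank '{"delta_pos":[[0.017,-0.033,0.061],[0.017,-0.033,0.061],[0.017,-0.033,0.061],[0.017,-0.033,0.061],[0.017,-0.033,0.061],[0.017,-0.033,0.061],[0.017,-0.033,0.061],[0.017,-0.033,0.061],[0.017,-0.033,0.061],[0.017,-0.033,0.061],[0.017,-0.033,0.061],[0.017,-0.033,0.061]],"rot":[[0.27,-0.269,-1.528],[0.27,-0.269,-1.528],[0.27,-0.269,-1.528],[0.27,-0.269,-1.528],[0.27,-0.269,-1.528],[0.27,-0.269,-1.528],[0.27,-0.269,-1.528],[0.27,-0.269,-1.528],[0.27,-0.269,-1.528],[0.27,-0.269,-1.528],[0.27,-0.269,-1.528],[0.27,-0.269,-1.528]],"fingers":[-1,-1,-1,-1,-1,-1,-1,-1,-1,-1,-1,-1]}'
python3 - <<'E'
from h import *; from kin import *
log()
p,F1,p2,F2=plan([516,130],0,-90,35,15,c2=[440,90],ztip=12)
go(p2,F2); 
s=view("wrist"); cv2.imwrite("pics/w2.png",s["color"])
s=view("scene"); cv2.imwrite("pics/s2.png",cv2.resize(s["color"][130:300,150:450],None,fx=2.5,fy=2.5))
E
```

```text
clock: 7.92
tcp_pos: [440.2, 86.4, 71.7]
eef_rot: [0.001, 0.001, 0.794, -0.608]
wrist_force: [-0.6, -0.2, -0.4]
grip_width: 53.1
t 7.92 q [ 0.58   0.813  1.623 -0.955  1.716 -2.148] tcp [440.2  86.4  71.7] w 53.1 F [-0.6 -0.2 -0.4]
delta_m [0.0003, 0.0397, 0.0105] rot [0.0009, 0.0006, -0.0021] rows>= 1
```

View pics/w2.png

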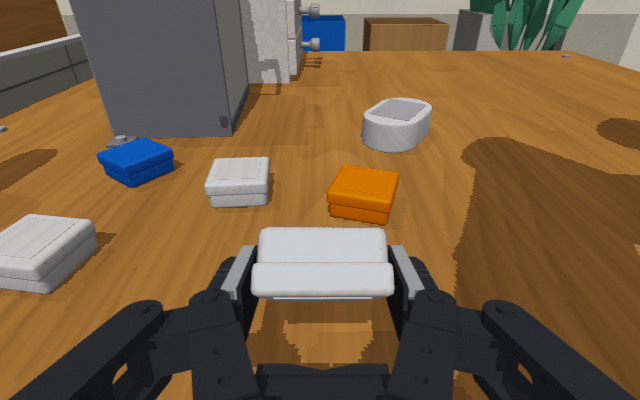

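View pics/s2.png

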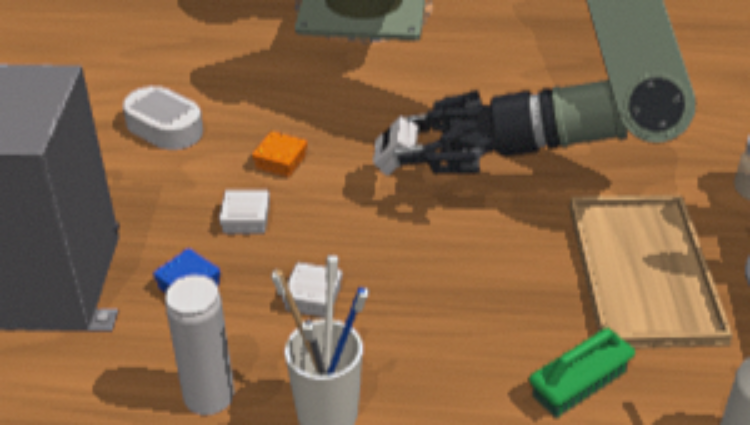

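```bash
python3 -m crank '{"delta_pos":[[0,0.03,0.008],[0,0.039,0.0105],[0,0.039,0.0105],[0,0.039,0.0105],[0,0.039,0.0105],[0,0.039,0.0105],[0,0.039,0.0105],[0,0.039,0.0105]],"rot":[[0,0,0],[0,0,0],[0,0,0],[0,0,0],[0,0,0],[0,0,0],[0,0,0],[0,0,0]],"fingers":[-1,-1,-1,0.6,1,1,1,1]}'
python3 - <<'E'
from h import *; from kin import *
T,s=log()
s=view("wrist"); cv2.imwrite("pics/w3.png",s["color"])
go(T[:3,3]-T[:3,2]*60,T[:3,:3])
E
```

```text
clock: 9.02
tcp_pos: [440.1, 86.3, 31.3]
eef_rot: [0.0, -0.0, 0.793, -0.609]
wrist_force: [-0.1, 0.2, 0.3]
grip_width: 85.6
t 9.03 q [ 0.58   0.894  1.597 -0.95   1.685 -2.106] tcp [440.1  86.3  31.3] w 85.6 F [-0.1  0.2  0.3]
delta_m [-0.0, -0.0, -0.06] rot [-0.0, -0.0001, 0.0] rows>= 1
```

View pics/w3.png

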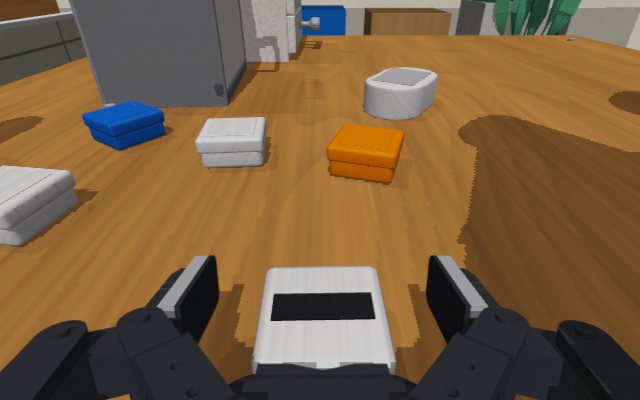

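The wrist view shows tin A flat on its lid with a solid black bar at (323,305). Next is tin C.

```bash
python3 -m crank '{"delta_pos":[[0,-0.03,-0.02],[0,-0.08,-0.07],[0,-0.12,-0.1],[0,-0.12,-0.1],[0,-0.12,-0.1],[0,-0.12,-0.1],[0,-0.12,-0.1],[0,-0.12,-0.1],[0,-0.12,-0.1],[0,-0.12,-0.1],[0,-0.12,-0.1],[0,-0.12,-0.1],[0,-0.12,-0.1]],"rot":[[0,0,0],[0,0,0],[0,0,0.18],[0,0,0.36],[0,0,0.54],[0,0,0.72],[0,0,0.9],[0,0,1.08],[0,0,1.26],[0,0,1.44],[0,0,1.6],[0,0,1.6],[0,0,1.6]],"fingers":[1,1,1,1,1,1,1,1,1,1,1,1,1]}'
python3 - <<'E'
from h import *; from kin import *
log(); s=view("top"); cv2.imwrite("pics/t3.png",s["color"])
print([t for t in tins(s) if t[1]<300 and t[0]<700])
p,F1,p2,F2=plan([641,16],-9.4,-99.4,35,15)
go(p-80*F1[:,2]+[0,0,60],F1)
E
```

```text
clock: 10.7
tcp_pos: [439.8, 151.7, 173.1]
eef_rot: [0.436, 0.569, 0.553, -0.424]
wrist_force: [-0.7, 0.3, 0.5]
grip_width: 85.3
t 10.7 q [ 0.668  0.689  1.537 -0.927  1.893 -0.689] tcp [439.8 151.7 173.1] w 85.3 F [-0.7  0.3  0.5]
[(443, 111, 47, 47, -0.2, array([326., 243.])), (518, -83, 53, 55, 5.6, array([387., 218.])), (640, 16, 54, 54, -9.0, array([355., 181.]))]
delta_m [0.0381, 0.2103, 0.0855] rot [0.3951, 0.1506, 1.5924] rows>= 9
```

View pics/t3.png

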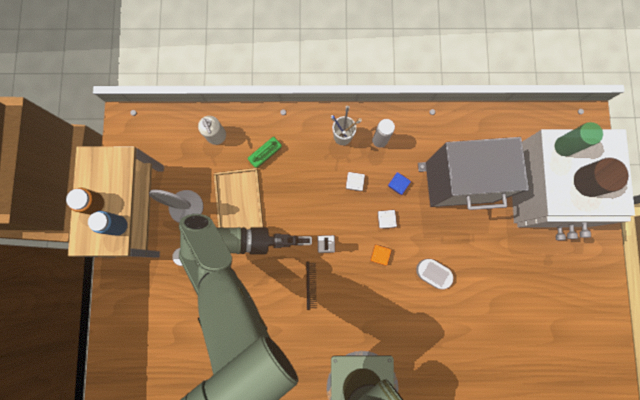

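```bash
python3 -m crank '{"delta_pos":[[0.038,0.21,0.085],[0.038,0.21,0.085],[0.038,0.21,0.085],[0.038,0.21,0.085],[0.038,0.21,0.085],[0.038,0.21,0.085],[0.038,0.21,0.085],[0.038,0.21,0.085],[0.038,0.21,0.085],[0.038,0.21,0.085],[0.038,0.21,0.085],[0.038,0.21,0.085]],"rot":[[0.395,0.15,1.592],[0.395,0.15,1.592],[0.395,0.15,1.592],[0.395,0.15,1.592],[0.395,0.15,1.592],[0.395,0.15,1.592],[0.395,0.15,1.592],[0.395,0.15,1.592],[0.395,0.15,1.592],[0.395,0.15,1.592],[0.395,0.15,1.592],[0.395,0.15,1.592]],"fingers":[1,1,1,1,1,1,1,1,1,1,1,1]}'
python3 - <<'E'
from h import *; from kin import *
log()
s=view("top"); print([t for t in tins(s) if t[1]<300 and t[0]<700])
p,F1,p2,F2=plan([641,16],-9.4,-99.4,35,15)
go(p-80*F1[:,2],F1);go(p,F1)
E
```

```text
clock: 12.25
tcp_pos: [650.7, 78.2, 119.8]
eef_rot: [0.461, 0.884, -0.072, -0.038]
wrist_force: [0.0, 0.1, -0.2]
grip_width: 85.4
t 12.25 q [ 0.336  0.849  1.124 -0.812  1.709  0.617] tcp [650.7  78.2 119.8] w 85.4 F [ 0.   0.1 -0.2]
[(440, 112, 51, 51, 3.9, array([325., 243.])), (518, -83, 54, 55, 5.6, array([387., 218.])), (640, 16, 53, 54, -9.0, array([355., 181.]))]
delta_m [0.0006, -0.0489, 0.0347] rot [0.0008, 0.0002, 0.0006] rows>= 1
delta_m [0.0006, -0.049, 0.1147] rot [0.0008, 0.0002, 0.0006] rows>= 2
```

```bash
python3 -m crank '{"delta_pos":[[0,-0.049,0.035],[0,-0.049,0.035],[0,-0.049,0.09],[0,-0.049,0.114],[0,-0.049,0.114],[0,-0.049,0.114],[0,-0.049,0.114],[0,-0.049,0.114],[0,-0.049,0.114],[0,-0.049,0.114],[0,-0.049,0.114]],"rot":[[0,0,0],[0,0,0],[0,0,0],[0,0,0],[0,0,0],[0,0,0],[0,0,0],[0,0,0],[0,0,0],[0,0,0],[0,0,0]],"fingers":[1,1,1,1,1,1,-1,-1,-1,-1,-1]}' 60
python3 - <<'E'
from h import *
T,s=log()
go(T[:3,3]+[0,0,100],T[:3,:3])
E
```

```text
clock: 13.68
tcp_pos: [641.3, 14.3, 16.3]
eef_rot: [0.46, 0.884, -0.073, -0.036]
wrist_force: [0.7, 2.9, 5.6]
grip_width: 52.4
t 13.68 q [ 0.259  0.934  1.225 -0.846  1.53   0.711] tcp [641.3  14.3  16.3] w 52.4 F [0.7 2.9 5.6]
delta_m [0.0003, 0.0819, -0.0573] rot [0.0, 0.0, 0.0] rows>= 2
```

```bash
python3 -m crank '{"delta_pos":[[0,0.04,-0.03],[0,0.082,-0.057],[0,0.082,-0.057],[0,0.082,-0.057],[0,0.082,-0.057],[0,0.082,-0.057],[0,0.082,-0.057],[0,0.082,-0.057],[0,0.082,-0.057],[0,0.082,-0.057],[0,0.082,-0.057],[0,0.082,-0.057],[0,0.082,-0.057]],"rot":[[0,0,0],[0,0,0],[0,0,0],[0,0,-0.19],[0,0,-0.37],[0,0,-0.55],[0,0,-0.73],[0,0,-0.91],[0,0,-1.09],[0,0,-1.27],[0,0,-1.45],[0,0,-1.6],[0,0,-1.6]],"fingers":[-1,-1,-1,-1,-1,-1,-1,-1,-1,-1,-1,-1,-1]}'
python3 - <<'E'
from h import *; from kin import *
log()
p,F1,p2,F2=plan([641,16],-9.4,-99.4,35,15,ztip=16)
go(p2+[0,0,30],F2); print(p2)
E
```

```text
clock: 15.3
tcp_pos: [639.2, 13.1, 112.7]
eef_rot: [0.293, 0.668, 0.583, -0.357]
wrist_force: [-0.0, 0.2, -0.3]
grip_width: 52.5
t 15.3 q [ 0.257  0.792  1.245 -0.845  1.614 -0.983] tcp [639.2  13.1 112.7] w 52.5 F [-0.   0.2 -0.3]
delta_m [0.0463, 0.0027, 0.029] rot [0.2749, -0.2702, -1.5249] rows>= 9
[640.93527818  15.60904716  28.09851795]
```

```bash
python3 -m crank '{"delta_pos":[[0.046,0.003,0.029],[0.046,0.003,0.029],[0.046,0.003,0.029],[0.046,0.003,0.029],[0.046,0.003,0.029],[0.046,0.003,0.029],[0.046,0.003,0.029],[0.046,0.003,0.029],[0.046,0.003,0.029],[0.046,0.003,0.029],[0.046,0.003,0.029],[0.046,0.003,0.029]],"rot":[[0.275,-0.27,-1.525],[0.275,-0.27,-1.525],[0.275,-0.27,-1.525],[0.275,-0.27,-1.525],[0.275,-0.27,-1.525],[0.275,-0.27,-1.525],[0.275,-0.27,-1.525],[0.275,-0.27,-1.525],[0.275,-0.27,-1.525],[0.275,-0.27,-1.525],[0.275,-0.27,-1.525],[0.275,-0.27,-1.525]],"fingers":[-1,-1,-1,-1,-1,-1,-1,-1,-1,-1,-1,-1]}'
python3 - <<'E'
from h import *; from kin import *
log()
p,F1,p2,F2=plan([641,16],-9.4,-99.4,35,15,ztip=16)
go(p2,F2)
s=view("wrist"); cv2.imwrite("pics/w4.png",s["color"])
E
```

```text
clock: 16.8
tcp_pos: [642.6, 15.5, 60.6]
eef_rot: [-0.048, 0.066, 0.791, -0.607]
wrist_force: [-1.0, -0.5, -0.6]
grip_width: 52.6
t 16.8 q [ 0.316  1.064  1.109 -1.073  1.792 -2.415] tcp [642.6  15.5  60.6] w 52.6 F [-1.  -0.5 -0.6]
delta_m [0.0018, 0.0313, 0.0086] rot [0.0008, 0.0014, -0.003] rows>= 1
```

View pics/w4.png

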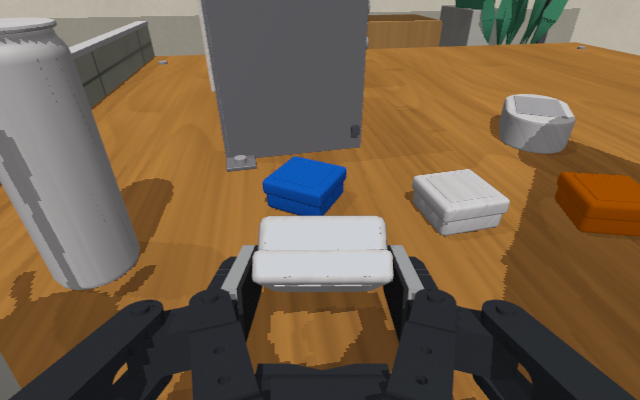

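Tin C is held at (322,250), rolled over and clear of the blue tin. I'll lower it and release.

```bash
python3 -m crank '{"delta_pos":[[0,0.02,0.006],[0,0.031,0.0086],[0,0.031,0.0086],[0,0.031,0.0086],[0,0.031,0.0086],[0,0.031,0.0086],[0,0.031,0.0086],[0,0.031,0.0086]],"rot":[[0,0,0],[0,0,0],[0,0,0],[0,0,0],[0,0,0],[0,0,0],[0,0,0],[0,0,0]],"fingers":[-1,-1,-1,0.6,1,1,1,1]}'
python3 - <<'E'
from h import *; from kin import *
T,s=log()
s=view("wrist"); cv2.imwrite("pics/w5.png",s["color"])
E
```

```text
clock: 17.85
tcp_pos: [642.4, 15.4, 28.2]
eef_rot: [-0.049, 0.065, 0.791, -0.607]
wrist_force: [-0.3, -0.8, 0.3]
grip_width: 85.8
t 17.85 q [ 0.316  1.118  1.087 -1.068  1.777 -2.389] tcp [642.4  15.4  28.2] w 85.8 F [-0.3 -0.8  0.3]
```

View pics/w5.png

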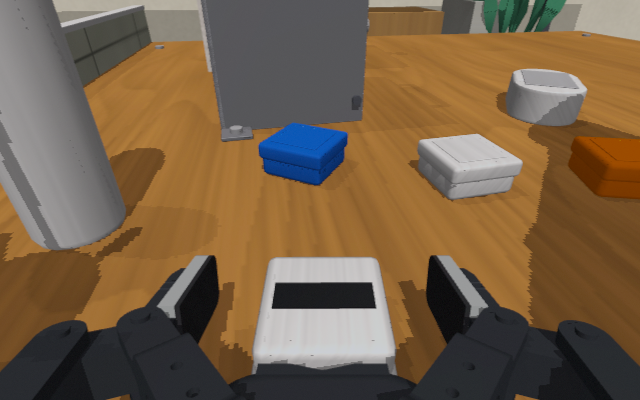

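Tin C shows a bar too. Next is B.

```bash
python3 -m crank '{"delta_pos":[[0,-0.03,-0.02],[0,-0.08,-0.07],[0,-0.12,-0.1],[0,-0.12,-0.1],[0,-0.12,-0.1],[0,-0.12,-0.1],[0,-0.12,-0.1],[0,-0.12,-0.1],[0,-0.12,-0.1],[0,-0.12,-0.1],[0,-0.12,-0.1],[0,-0.12,-0.1],[0,-0.12,-0.1]],"rot":[[0,0,0],[0,0,0],[0,0,0.18],[0,0,0.36],[0,0,0.54],[0,0,0.72],[0,0,0.9],[0,0,1.08],[0,0,1.26],[0,0,1.44],[0,0,1.6],[0,0,1.6],[0,0,1.6]],"fingers":[1,1,1,1,1,1,1,1,1,1,1,1,1]}'
python3 - <<'E'
from h import *; from kin import *
log(); s=view("top"); cv2.imwrite("pics/t5.png",s["color"])
print([t for t in tins(s) if t[1]<300 and t[0]<700])
p,F1,p2,F2=plan([518.5,-83],5.5,-84.5,40,15,c2=[510,-20],az2=-105)
for d in (0,40,80): print([q.round(2) for q in ik(p-F1[:,2]*d,F1,PAR,SEEDS)])
print([q.round(2) for q in ik(p2,F2,PAR,SEEDS)])
go(p-70*F1[:,2]+[0,0,60],F1)
E
```

```text
clock: 19.52
tcp_pos: [652.7, 80.1, 170.1]
eef_rot: [0.401, 0.612, 0.505, -0.458]
wrist_force: [-0.1, 0.9, -1.1]
grip_width: 85.1
t 19.52 q [ 0.389  0.97   1.017 -1.078  1.937 -0.958] tcp [652.7  80.1 170.1] w 85.1 F [-0.1  0.9 -1.1]
[(440, 111, 47, 47, -0.1, array([325., 245.])), (518, -83, 54, 55, 4.7, array([387., 218.])), (644, 39, 50, 49, -5.5, array([348., 180.]))]
[array([ 0.14,  0.6 ,  1.83, -1.05,  1.08,  0.74])]
[array([ 0.2 ,  0.56,  1.82, -0.99,  1.15,  0.71])]
[array([ 0.25,  0.52,  1.8 , -0.94,  1.21,  0.69])]
[array([ 0.3 ,  0.96,  1.43, -0.97,  1.73, -2.19])]
delta_m [0.0112, -0.1194, 0.1424] rot [0.1632, 0.5084, 1.3883] rows>= 8
```

View pics/t5.png

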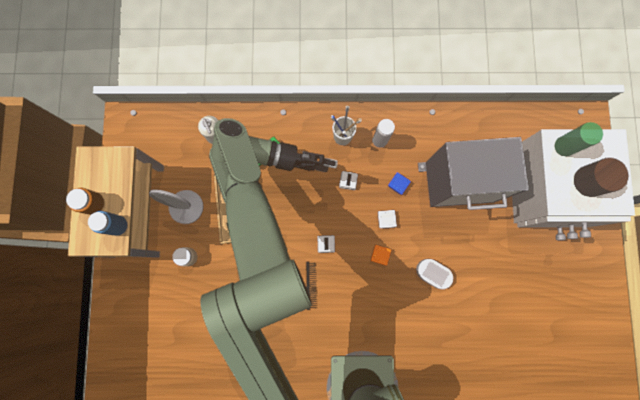

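```bash
python3 -m crank '{"delta_pos":[[0.011,-0.119,0.142],[0.011,-0.119,0.142],[0.011,-0.119,0.142],[0.011,-0.119,0.142],[0.011,-0.119,0.142],[0.011,-0.119,0.142],[0.011,-0.119,0.142],[0.011,-0.119,0.142],[0.011,-0.119,0.142],[0.011,-0.119,0.142],[0.011,-0.119,0.142]],"rot":[[0.163,0.508,1.388],[0.163,0.508,1.388],[0.163,0.508,1.388],[0.163,0.508,1.388],[0.163,0.508,1.388],[0.163,0.508,1.388],[0.163,0.508,1.388],[0.163,0.508,1.388],[0.163,0.508,1.388],[0.163,0.508,1.388],[0.163,0.508,1.388]],"fingers":[1,1,1,1,1,1,1,1,1,1,1]}'
python3 - <<'E'
from h import *; from kin import *
log()
s=view("top"); print([t for t in tins(s) if t[1]<300 and t[0]<700])
p,F1,p2,F2=plan([518.5,-83],5.5,-84.5,40,15)
go(p-70*F1[:,2],F1);go(p,F1)
E
```

```text
clock: 20.95
tcp_pos: [514.7, -32.2, 119.0]
eef_rot: [0.423, 0.905, 0.044, 0.02]
wrist_force: [0.8, 1.1, -0.8]
grip_width: 85.5
t 20.95 q [ 0.24   0.419  1.799 -0.92   1.266  0.596] tcp [514.7 -32.2 119. ] w 85.5 F [ 0.8  1.1 -0.8]
[(440, 108, 41, 47, -0.2, array([327., 243.])), (519, -86, 53, 50, 4.7, array([388., 218.])), (644, 38, 52, 52, -9.8, array([348., 180.]))]
delta_m [-0.0009, -0.0458, 0.0387] rot [0.0009, -0.0002, -0.0] rows>= 1
delta_m [-0.0009, -0.0458, 0.1087] rot [0.0009, -0.0002, -0.0] rows>= 2
```

```bash
python3 -m crank '{"delta_pos":[[0,-0.046,0.035],[0,-0.046,0.035],[0,-0.046,0.08],[0,-0.046,0.108],[0,-0.046,0.108],[0,-0.046,0.108],[0,-0.046,0.108],[0,-0.046,0.108],[0,-0.046,0.108],[0,-0.046,0.108],[0,-0.046,0.108]],"rot":[[0,0,0],[0,0,0],[0,0,0],[0,0,0],[0,0,0],[0,0,0],[0,0,0],[0,0,0],[0,0,0],[0,0,0],[0,0,0]],"fingers":[1,1,1,1,1,1,-1,-1,-1,-1,-1]}' 60
python3 - <<'E'
from h import *
T,s=log()
go(T[:3,3]+[0,30,100],T[:3,:3])
E
```

```text
clock: 22.38
tcp_pos: [520.3, -84.8, 15.8]
eef_rot: [0.423, 0.905, 0.043, 0.022]
wrist_force: [-1.1, 3.8, 6.5]
grip_width: 52.7
t 22.38 q [ 0.139  0.601  1.827 -1.047  1.087  0.744] tcp [520.3 -84.8  15.8] w 52.7 F [-1.1  3.8  6.5]
delta_m [0.0032, 0.0576, -0.087] rot [0.0, 0.0, 0.0] rows>= 2
```

```bash
python3 -m crank '{"delta_pos":[[0,0.03,-0.04],[0.003,0.058,-0.087],[0.003,0.058,-0.087],[0.003,0.058,-0.087],[0.003,0.058,-0.087],[0.003,0.058,-0.087],[0.003,0.058,-0.087],[0.003,0.058,-0.087],[0.003,0.058,-0.087],[0.003,0.058,-0.087],[0.003,0.058,-0.087],[0.003,0.058,-0.087],[0.003,0.058,-0.087]],"rot":[[0,0,0],[0,0,0],[0,0,0],[0,0,-0.19],[0,0,-0.37],[0,0,-0.55],[0,0,-0.73],[0,0,-0.91],[0,0,-1.09],[0,0,-1.27],[0,0,-1.45],[0,0,-1.6],[0,0,-1.6]],"fingers":[-1,-1,-1,-1,-1,-1,-1,-1,-1,-1,-1,-1,-1]}'
python3 - <<'E'
from h import *; from kin import *
log()
p,F1,p2,F2=plan([518.5,-83],5.5,-84.5,40,15,c2=[510,-20],az2=-105,ztip=15)
go(p2+[0,0,30],F2); print(p2)
E
```

```text
clock: 24.0
tcp_pos: [518.4, -56.0, 113.4]
eef_rot: [0.309, 0.6, 0.679, -0.289]
wrist_force: [-0.5, 0.4, -1.2]
grip_width: 52.8
t 24.0 q [ 0.194  0.421  1.812 -0.943  1.229 -1.013] tcp [518.4 -56.  113.4] w 52.8 F [-0.5  0.4 -1.2]
delta_m [0.0647, -0.0034, 0.0075] rot [0.5737, -0.078, -1.3369] rows>= 8
[509.76665463 -20.87085676  29.11614274]
```

```bash
python3 -m crank '{"delta_pos":[[0.065,-0.003,0.0075],[0.065,-0.003,0.0075],[0.065,-0.003,0.0075],[0.065,-0.003,0.0075],[0.065,-0.003,0.0075],[0.065,-0.003,0.0075],[0.065,-0.003,0.0075],[0.065,-0.003,0.0075],[0.065,-0.003,0.0075],[0.065,-0.003,0.0075],[0.065,-0.003,0.0075],[0.065,-0.003,0.0075]],"rot":[[0.574,-0.078,-1.337],[0.574,-0.078,-1.337],[0.574,-0.078,-1.337],[0.574,-0.078,-1.337],[0.574,-0.078,-1.337],[0.574,-0.078,-1.337],[0.574,-0.078,-1.337],[0.574,-0.078,-1.337],[0.574,-0.078,-1.337],[0.574,-0.078,-1.337],[0.574,-0.078,-1.337],[0.574,-0.078,-1.337]],"fingers":[-1,-1,-1,-1,-1,-1,-1,-1,-1,-1,-1,-1]}'
python3 - <<'E'
from h import *; from kin import *
log()
p,F1,p2,F2=plan([518.5,-83],5.5,-84.5,40,15,c2=[510,-20],az2=-105,ztip=15)
go(p2,F2)
s=view("wrist"); cv2.imwrite("pics/w6.png",s["color"])
E
```

```text
clock: 25.5
tcp_pos: [511.5, -20.5, 60.8]
eef_rot: [-0.078, 0.104, 0.787, -0.603]
wrist_force: [0.2, 0.6, -0.6]
grip_width: 52.8
t 25.5 q [ 0.302  0.907  1.449 -0.98   1.752 -2.221] tcp [511.5 -20.5  60.8] w 52.8 F [ 0.2  0.6 -0.6]
delta_m [0.0016, 0.0304, 0.009] rot [0.0007, 0.0016, -0.0026] rows>= 1
```

View pics/w6.png

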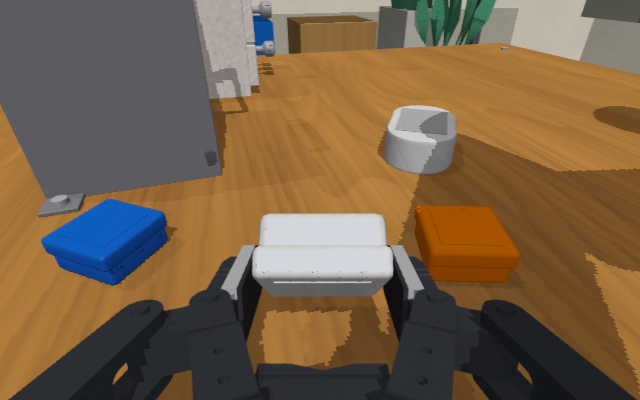

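```bash
python3 -m crank '{"delta_pos":[[0,0.02,0.006],[0,0.03,0.009],[0,0.03,0.009],[0,0.03,0.009],[0,0.03,0.009],[0,0.03,0.009],[0,0.03,0.009],[0,0.03,0.009]],"rot":[[0,0,0],[0,0,0],[0,0,0],[0,0,0],[0,0,0],[0,0,0],[0,0,0],[0,0,0]],"fingers":[-1,-1,-1,0.6,1,1,1,1]}'
python3 - <<'E'
from h import *; from kin import *
T,s=log()
s=view("wrist"); cv2.imwrite("pics/w7.png",s["color"])
E
```

```text
clock: 26.55
tcp_pos: [511.0, -21.4, 29.0]
eef_rot: [-0.079, 0.103, 0.787, -0.604]
wrist_force: [0.1, -0.3, -0.2]
grip_width: 85.6
t 26.55 q [ 0.301  0.966  1.43  -0.976  1.731 -2.191] tcp [511.  -21.4  29. ] w 85.6 F [ 0.1 -0.3 -0.2]
```

View pics/w7.png

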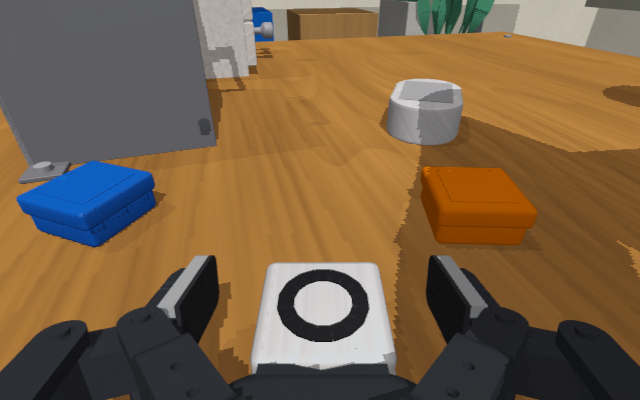

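B shows a ring at (323,305), so all three tins have been turned over: A bar, C bar, B ring. I'll raise the arm, confirm this from above, and locate the bin handle.

```bash
python3 -m crank '{"delta_pos":[[0,-0.03,-0.02],[0,-0.08,-0.06],[0,-0.14,-0.1],[0,-0.2,-0.12],[0,-0.2,-0.12],[0,-0.2,-0.12],[0,-0.2,-0.12],[0,-0.2,-0.12],[0,-0.2,-0.12],[0,-0.2,-0.12],[0,-0.2,-0.12],[0,-0.2,-0.12],[0,-0.2,-0.12]],"rot":[[0,0,0],[0,0,0],[0,0,0.18],[0,0,0.36],[0,0,0.54],[0,0,0.72],[0,0,0.9],[0,0,1.08],[0,0,1.26],[0,0,1.44],[0,0,1.6],[0,0,1.6],[0,0,1.6]],"fingers":[1,1,1,1,1,1,1,1,1,1,1,1,1]}'
python3 - <<'E'
from h import *; from kin import *
log()
s=view("top"); cv2.imwrite("pics/t7.png",cv2.resize(s["color"][110:270,280:560],None,fx=2.8,fy=2.8,interpolation=cv2.INTER_CUBIC)); cv2.imwrite("pics/t7f.png",s["color"])
P=cloud(s); m=(P[...,2]>180)&(P[...,2]<232)&(P[...,1]<-250)&(P[...,1]>-520)&(P[...,0]<570)&(P[...,0]>400)
print("handle pts",P[m].round()[::12])
m=(abs(P[...,2]-245)<5)&(P[...,1]<-150)&(P[...,1]>-540); q=P[m][:,:2].astype(np.float32); print("housing",cv2.minAreaRect(q))
go([430,-200,330],down(0))
E
```

```text
clock: 28.22
tcp_pos: [527.2, 40.7, 253.2]
eef_rot: [0.378, 0.636, 0.475, -0.478]
wrist_force: [-0.8, -0.1, 0.1]
grip_width: 85.2
t 28.23 q [ 0.381  0.666  1.364 -1.008  1.986 -0.875] tcp [527.2  40.7 253.2] w 85.2 F [-0.8 -0.1  0.1]
handle pts [[ 569. -315.  219.]
 [ 569. -350.  215.]
 [ 568. -509.  220.]
 [ 566. -298.  221.]
 [ 568. -337.  205.]
 [ 567. -499.  208.]
 [ 563. -256.  221.]
 [ 566. -296.  200.]
 [ 569. -336.  184.]
 [ 565. -499.  206.]
 [ 563. -259.  203.]
 [ 562. -290.  210.]
 [ 561. -499.  211.]
 [ 562. -257.  189.]
 [ 562. -497.  187.]
 [ 557. -514.  221.]
 [ 557. -498.  202.]
 [ 553. -280.  213.]
 [ 554. -500.  203.]
 [ 550. -285.  216.]
 [ 550. -500.  213.]
 [ 548. -383.  207.]
 [ 545. -501.  223.]
 [ 544. -386.  217.]
 [ 543. -513.  219.]
 [ 544. -502.  192.]
 [ 539. -284.  215.]
 [ 538. -368.  220.]
 [ 538. -497.  213.]
 [ 536. -287.  214.]
 [ 536. -337.  215.]
 [ 536. -370.  215.]
 [ 537. -499.  201.]
 [ 533. -284.  217.]
 [ 533. -318.  212.]
 [ 533. -350.  216.]
 [ 533. -385.  212.]
 [ 532. -513.  218.]
 [ 530. -303.  216.]
 [ 531. -338.  211.]
 [ 533. -500.  189.]
 [ 529. -518.  218.]
 [ 528. -309.  213.]
 [ 528. -497.  210.]
 [ 525. -288.  210.]
 [ 523. -508.  221.]
 [ 520. -499.  221.]
 [ 519. -498.  213.]
 [ 518. -500.  192.]
 [ 515. -519.  219.]
 [ 512. -511.  218.]
 [ 510. -504.  216.]
 [ 508. -497.  212.]
 [ 506. -496.  198.]
 [ 505. -506.  184.]
 [ 501. -501.  199.]
 [ 498. -503.  199.]
 [ 495. -503.  198.]
 [ 493. -511.  194.]]
housing ((645.5581665039062, -383.9232177734375), (150.7290496826172, 321.90093994140625), 3.8479039669036865)
delta_m [-0.1417, -0.028, 0.229] rot [0.8633, 1.0909, 1.0839] rows>= 10
```

View pics/t7.png

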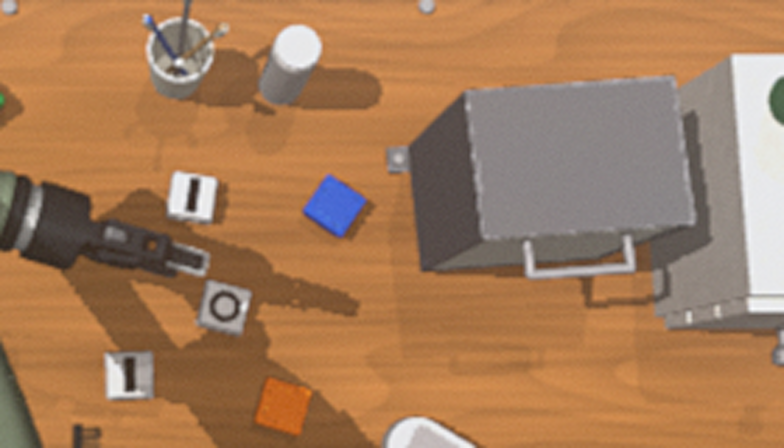

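Top crop: bars on A at (129,374) and C at (193,195), and a ring on B at (225,307), all flat. The bin handle bar runs from (530,275) to (635,268).

```bash
python3 -m crank '{"delta_pos":[[0,0,0],[-0.142,-0.028,0.229],[-0.142,-0.028,0.229],[-0.142,-0.028,0.229],[-0.142,-0.028,0.229],[-0.142,-0.028,0.229],[-0.142,-0.028,0.229],[-0.142,-0.028,0.229],[-0.142,-0.028,0.229],[-0.142,-0.028,0.229],[-0.142,-0.028,0.229],[-0.142,-0.028,0.229],[-0.142,-0.028,0.229],[-0.142,-0.028,0.229]],"rot":[[0.863,1.09,1.084],[0.863,1.09,1.084],[0.863,1.09,1.084],[0.863,1.09,1.084],[0.863,1.09,1.084],[0.863,1.09,1.084],[0.863,1.09,1.084],[0.863,1.09,1.084],[0.863,1.09,1.084],[0.863,1.09,1.084],[0.863,1.09,1.084],[0.863,1.09,1.084],[0.863,1.09,1.084],[0.863,1.09,1.084]],"fingers":[1,1,1,1,1,1,1,1,1,1,1,1,1,1]}'
python3 - <<'E'
from h import *; from kin import *
log()
s=view("top"); 
for z in (210,215): print(z,cast(s,[(469.3,208.2),(506.8,205.7)],z).round(1))
P=cloud(s)
m=(P[...,2]>205)&(P[...,2]<222)&(P[...,1]<-300)&(P[...,1]>-390)&(P[...,0]<545)&(P[...,0]>500)
q=P[m]; print(len(q),np.polyfit(q[:,1],q[:,0],1),q.mean(0).round(1),q[:,2].max())
m=(abs(P[...,2]-245)<4)&(P[...,1]<-200)&(P[...,1]>-490)&(P[...,0]>500); mm=m.astype(np.uint8)
c=max(cv2.findContours(mm,0,2)[0],key=cv2.contourArea)
W=cast(s,c[:,0],245)[:,:2].astype(np.float32);print(cv2.minAreaRect(W))
s=view("wrist"); cv2.imwrite("pics/w8.png",s["color"])
E
```

```text
clock: 30.02
tcp_pos: [430.1, -199.5, 330.0]
eef_rot: [0.0, 1.0, 0.001, 0.0]
wrist_force: [-0.7, -0.2, -0.2]
grip_width: 85.6
t 30.02 q [-0.617 -0.076  1.639 -0.     1.577 -0.618] tcp [ 430.1 -199.5  330. ] w 85.6 F [-0.7 -0.2 -0.2]
210 [[ 527.5 -286.2  210. ]
 [ 534.2 -391.2  210. ]]
215 [[ 526.9 -284.5  215. ]
 [ 533.6 -389.   215. ]]
12 [-1.14777777e-01  4.97303232e+02] [ 539.9 -371.4  213.9] 218.04938722660677
((641.647705078125, -328.0809020996094), (150.294921875, 211.4835205078125), 3.969078540802002)
```

View pics/w8.png

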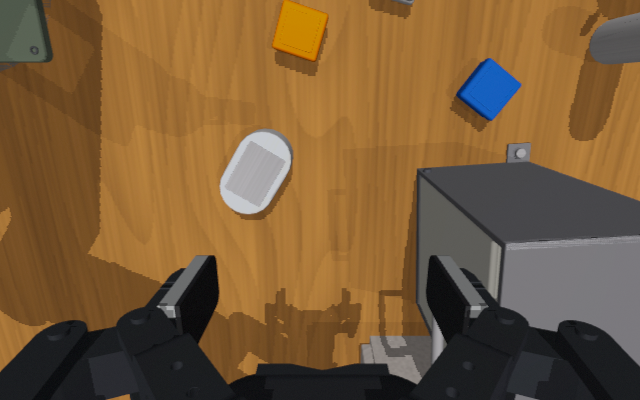

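Run:
```python
from h import *; from kin import *
go([531,-337,270],down(4)); go([531,-337,203],down(4))
```

```text
delta_m [0.1008, 0.1374, 0.0603] rot [0.001, -0.0008, -0.0691] rows>= 3
delta_m [0.1008, 0.1373, 0.1273] rot [0.001, -0.0008, -0.0691] rows>= 4
```

```bash
python3 -m crank '{"delta_pos":[[0.1,0.137,0.02],[0.1,0.137,0.02],[0.1008,0.1374,0.06],[0.1008,0.1374,0.06],[0.1008,0.1374,0.06],[0.1008,0.1374,0.06]],"rot":[[0,0,-0.069],[0,0,-0.069],[0,0,-0.069],[0,0,-0.069],[0,0,-0.069],[0,0,-0.069]],"fingers":[-0.4,-0.4,-0.4,-0.4,-0.4,-0.4]}' 30
python3 - <<'E'
from h import *; from kin import *
log();s=view("wrist"); cv2.imwrite("pics/w9.png",s["color"])
print(proj(s,[[527.5,-286,210],[534,-391,210],[531,-337,210]]).round())
E
```

```text
clock: 30.88
tcp_pos: [531.1, -337.1, 273.6]
eef_rot: [0.002, 0.999, 0.035, 0.002]
wrist_force: [0.7, -0.7, 0.5]
grip_width: 25.6
t 30.88 q [-0.703  0.289  1.353  0.     1.494 -0.773] tcp [ 531.1 -337.1  273.6] w 25.6 F [ 0.7 -0.7  0.5]
[[320. 127.]
 [319. 288.]
 [320. 211.]]
```

View pics/w9.png

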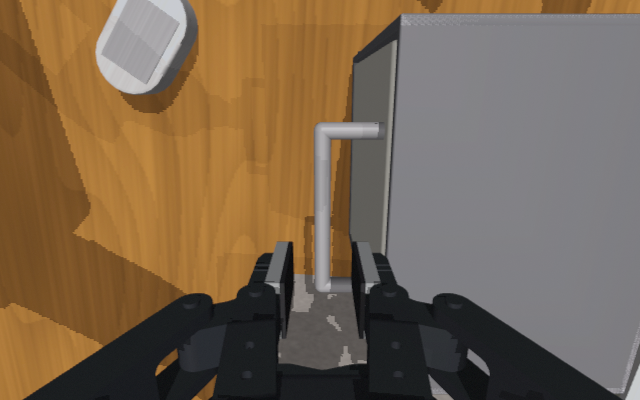

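The wrist view shows the bar at column 322, midway between the fingertips (290 and 358), with the panel clear at about 390. Descending to hook it.

```bash
python3 -m crank '{"delta_pos":[[0,0,0.03],[0,0,0.055],[0,0,0.07],[0,0,0.07],[0,0,0.07]],"rot":[[0,0,0],[0,0,0],[0,0,0],[0,0,0],[0,0,0]],"fingers":[-0.4,-0.4,-0.4,-0.4,-0.4]}'
python3 -c "
from h import *
log()"
python3 -m crank '{"delta_pos":[[-0.01,0,0],[-0.028,0,0.006],[-0.042,0,0.012],[-0.055,0,0.019],[-0.068,0,0.026],[-0.08,0,0.034],[-0.092,0,0.043],[-0.102,0,0.053],[-0.112,0,0.064],[-0.121,0,0.074],[-0.126,0,0.076],[-0.128,0,0.076],[-0.128,0,0.076],[-0.128,0,0.076]],"rot":[[0,0,0],[0,0,0],[0,0,0],[0,0,0],[0,0,0],[0,0,0],[0,0,0],[0,0,0],[0,0,0],[0,0,0],[0,0,0],[0,0,0],[0,0,0],[0,0,0]],"fingers":[-0.4,-0.4,-0.4,-0.4,-0.4,-0.4,-0.4,-0.4,-0.4,-0.4,-0.4,-0.4,-0.4,-0.4]}'
python3 - <<'E'
from h import *; from kin import *
log();s=view("wrist"); cv2.imwrite("pics/w10.png",s["color"])
E
```

```text
clock: 31.55
tcp_pos: [531.1, -337.5, 202.7]
eef_rot: [0.001, 0.999, 0.035, 0.002]
wrist_force: [-2.5, 2.1, 5.1]
grip_width: 25.5
t 31.55 q [-0.704  0.34   1.434  0.     1.364 -0.773] tcp [ 531.1 -337.5  202.7] w 25.5 F [-2.5  2.1  5.1]
clock: 33.3
tcp_pos: [416.7, -346.0, 140.8]
eef_rot: [0.002, 0.999, 0.033, 0.018]
wrist_force: [-8.7, 33.3, 64.2]
grip_width: 25.7
t 33.3 q [-0.868  0.21   1.737  0.028  1.168 -0.944] tcp [ 416.7 -346.   140.8] w 25.7 F [-8.7 33.3 64.2]
```

View pics/w10.png

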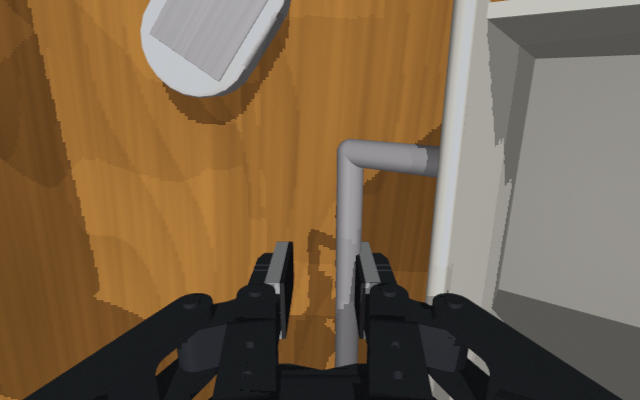

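```bash
python3 -m crank '{"delta_pos":[[0.004,0,-0.03],[0.004,0,-0.07],[0.004,0,-0.13],[0,0,-0.18],[0,0,-0.2],[0,0,-0.2]],"rot":[[0,0,0],[0,0,0],[0,0,0],[0,0,0],[0,0,0],[0,0,0]],"fingers":[-0.4,-0.4,-0.4,-0.4,-0.4,-0.4]}'
python3 - <<'E'
from h import *; from kin import *
log();s=view("wrist"); cv2.imwrite("pics/w11.png",s["color"]);s=view("top"); cv2.imwrite("pics/t11.png",s["color"])
print([t for t in tins(s) if t[1]<300 and t[0]<700])
E
```

```text
clock: 34.1
tcp_pos: [403.1, -347.1, 326.1]
eef_rot: [0.002, 0.999, 0.034, 0.002]
wrist_force: [-0.6, 0.3, -1.1]
grip_width: 25.5
t 34.1 q [-0.874  0.052  1.521  0.     1.563 -0.942] tcp [ 403.1 -347.1  326.1] w 25.5 F [-0.6  0.3 -1.1]
[(442, 111, 47, 50, -0.2, array([325., 243.])), (517, 3, 51, 51, -14.3, array([359., 219.])), (645, 38, 52, 51, -8.8, array([348., 180.]))]
```

View pics/w11.png

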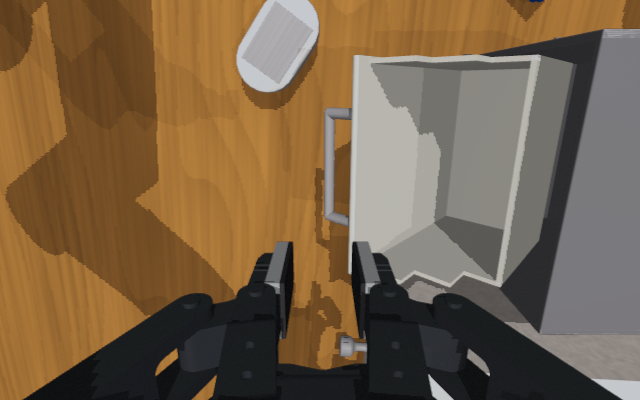

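View pics/t11.png

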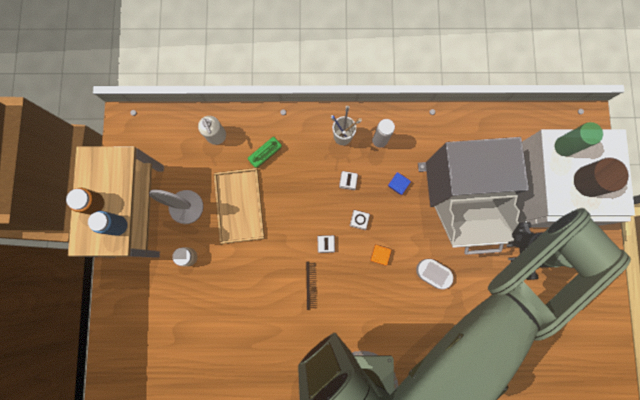

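Bin is fully tilted out. Next I fetch C (bar), with a wrist look from above before grasping.

Run:
```python
from h import *; from kin import *
go([645,38,200],down(-99))
```

```text
delta_m [0.2685, -0.3662, 0.1229] rot [-0.0002, 0.0009, 1.7963] rows>= 10
```

```bash
python3 -m crank '{"delta_pos":[[0.05,-0.366,0],[0.05,-0.366,0],[0.1,-0.366,0],[0.2685,-0.366,0],[0.2685,-0.366,0.05],[0.2685,-0.366,0.12],[0.2685,-0.366,0.123],[0.2685,-0.366,0.123],[0.2685,-0.366,0.123],[0.2685,-0.366,0.123],[0.2685,-0.366,0.123],[0.2685,-0.366,0.123],[0.2685,-0.366,0.123]],"rot":[[0,0,1.796],[0,0,1.796],[0,0,1.796],[0,0,1.796],[0,0,1.796],[0,0,1.796],[0,0,1.796],[0,0,1.796],[0,0,1.796],[0,0,1.796],[0,0,1.796],[0,0,1.796],[0,0,1.796]],"fingers":[1,1,1,1,1,1,1,1,1,1,1,1,1]}' 60
cat >> h.py <<'E'
def flipped(s,zt=28):
    """bright tin tops with dark stamp inside: hull of bright blob"""
    hsv=cv2.cvtColor(s["color"],cv2.COLOR_BGR2HSV); m=((hsv[...,1]<70)&(hsv[...,2]>110)).astype(np.uint8)*255
    m=cv2.morphologyEx(m,cv2.MORPH_OPEN,np.ones((3,3))); out=[]
    for c in cv2.findContours(m,cv2.RETR_EXTERNAL,cv2.CHAIN_APPROX_NONE)[0]:
        if cv2.contourArea(c)<80: continue
        h=cv2.convexHull(c)[:,0]; W=cast(s,h,zt)[:,:2].astype(np.float32); (x,y),(w,hh),a=cv2.minAreaRect(W)
        if 40<min(w,hh) and max(w,hh)<80: out.append((round(x,1),round(y,1),round(w),round(hh),round((a+45)%90-45,1),h.mean(0).round()))
    return out
E
python3 - <<'E'
from h import *; from kin import *
log();s=view("wrist"); cv2.imwrite("pics/w12.png",s["color"]); print(flipped(s))
print([t for t in flipped(view("top")) if t[1]<300 and t[0]<700])
go([645,38,6],down(-99))
E
```

```text
clock: 35.83
tcp_pos: [645.6, 36.7, 201.5]
eef_rot: [0.0, -0.65, 0.76, -0.001]
wrist_force: [0.5, 0.6, -0.3]
grip_width: 85.4
t 35.83 q [-7.600e-02  3.780e-01  1.385e+00 -1.000e-03  1.376e+00  1.650e+00] tcp [645.6  36.7 201.5] w 85.4 F [ 0.5  0.6 -0.3]
[(523.4, 1.7, 55, 57, -15.0, array([372., 290.])), (648.4, 34.7, 51, 52, -9.5, array([320., 173.]))]
[(439.3, 111.5, 52, 51, 3.9, array([326., 244.]))]
delta_m [-0.0013, 0.0014, 0.1958] rot [-0.0022, -0.0008, 0.0006] rows>= 4
```

View pics/w12.png

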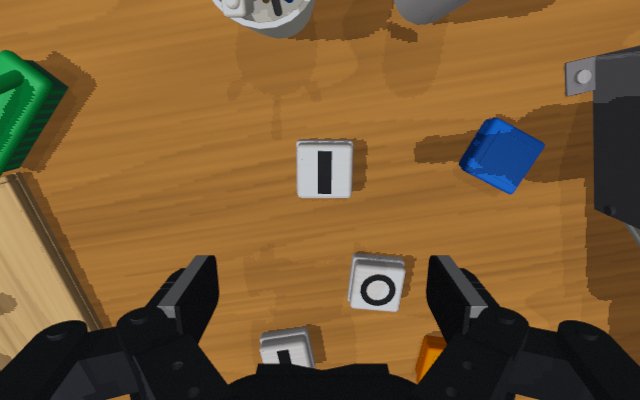

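Wrist view: C at (325,170) with a bar, B at (378,283) with a ring, A at (288,350), and blue at (502,155). C is aligned with the jaws.

```bash
python3 -m crank '{"delta_pos":[[0,0,0.06],[0,-0.001,0.12],[0,-0.001,0.17],[0,-0.001,0.195],[0,-0.001,0.195],[0,-0.001,0.195],[0,-0.001,0.195],[0,-0.001,0.195],[0,-0.001,0.195],[0,-0.001,0.195],[0,-0.001,0.15],[0,-0.001,0.1],[0,-0.001,0],[0,-0.001,0]],"rot":[[0,0,0],[0,0,0],[0,0,0],[0,0,0],[0,0,0],[0,0,0],[0,0,0],[0,0,0],[0,0,0],[0,0,0],[0,0,0],[0,0,0],[0,0,0],[0,0,0]],"fingers":[1,1,1,1,1,1,-1,-1,-1,-1,-1,-1,-1,-1]}' 60
python3 - <<'E'
from h import *; from kin import *
log()
ex=np.array([.9976,.0697,0]); ey=np.array([-.0697,.9976,0]); hg=np.array([566.5,-333.2,18])
t=hg-72*ex; t[2]=330; print(t); go(t,down(-86)); print([q.round(2) for q in ik(t-[0,0,130],down(-86),PAR,SEEDS)])
E
```

```text
clock: 37.67
tcp_pos: [648.0, 37.0, 205.5]
eef_rot: [0.002, -0.65, 0.76, -0.003]
wrist_force: [-0.1, 0.2, -1.3]
grip_width: 52.9
t 37.67 q [-7.600e-02  3.770e-01  1.379e+00 -1.000e-03  1.380e+00  1.652e+00] tcp [648.   37.  205.5] w 52.9 F [-0.1  0.2 -1.3]
[ 494.6728 -338.2184  330.    ]
delta_m [0.3946, 0.0922, -0.125] rot [-0.0065, -0.0011, -0.2263] rows>= 7
[array([-0.74,  0.28,  1.51, -0.  ,  1.34,  0.76])]
```

```bash
python3 -m crank '{"delta_pos":[[0,0.04,-0.06],[0.04,0.092,-0.12],[0.1,0.092,-0.125],[0.36,0.092,-0.125],[0.36,0.092,-0.125],[0.36,0.092,-0.125],[0.36,0.092,-0.125],[0.36,0.092,-0.125],[0.36,0.092,-0.125],[0.36,0.092,-0.125],[0.36,0.092,-0.125]],"rot":[[0,0,0],[0,0,0],[0,0,-0.1],[0,0,-0.226],[0,0,-0.226],[0,0,-0.226],[0,0,-0.226],[0,0,-0.226],[0,0,-0.226],[0,0,-0.226],[0,0,-0.226]],"fingers":[-1,-1,-1,-1,-1,-1,-1,-1,-1,-1,-1]}'
python3 - <<'E'
from h import *; from kin import *
T,s=log();s=view("wrist"); cv2.imwrite("pics/w13.png",s["color"])
ex=np.array([.9976,.0697,0]); ey=np.array([-.0697,.9976,0]); hg=np.array([566.5,-333.2,18])
d=T[:3,3]-hg; print("in hinge",d@ex,d@ey)
Pn=lambda th,x,y,z: hg+ey*y+ex*(x*np.cos(th)-z*np.sin(th))+np.array([0,0,1])*(x*np.sin(th)+z*np.cos(th))
print(proj(s,[Pn(.75,0,91,205),Pn(.75,0,-91,205)]).round())
E
```

```text
clock: 39.05
tcp_pos: [499.9, -302.7, 326.5]
eef_rot: [-0.0, 0.732, -0.682, 0.001]
wrist_force: [0.5, 0.4, -1.0]
grip_width: 52.4
t 39.05 q [-0.693  0.17   1.39   0.     1.58   0.807] tcp [ 499.9 -302.7  326.5] w 52.4 F [ 0.5  0.4 -1. ]
in hinge -64.31785473170855 35.04991663888095
[[262. 255.]
 [457. 256.]]
```

View pics/w13.png

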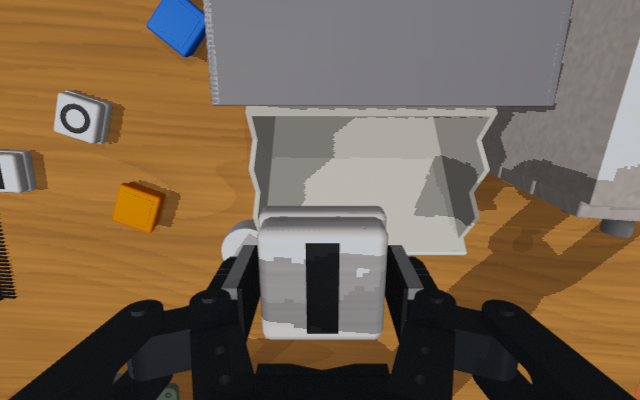

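```bash
python3 -m crank '{"delta_pos":[[0,0.008,0.05],[0,0.008,0.1],[0,0.008,0.14],[0,0.008,0.14],[0,0.008,0.14],[0,0.008,0.14],[0,0.008,0.14],[0,0.008,0.14],[0,0.008,0.05],[0,0.008,-0.01],[0,0.008,-0.01]],"rot":[[0,0,0],[0,0,0],[0,0,0],[0,0,0],[0,0,0],[0,0,0],[0,0,0],[0,0,0],[0,0,0],[0,0,0],[0,0,0]],"fingers":[-1,-1,-1,-1,-1,0.7,0.7,0.7,0.7,0.7,0.7]}'
python3 - <<'E'
from h import *; from kin import *
T,s=log();s=view("wrist"); cv2.imwrite("pics/w14.png",s["color"]); print(flipped(s))
s=view("top");cv2.imwrite("pics/t14.png",s["color"]); print([t for t in flipped(s) if t[1]<300 and t[0]<700],[t for t in tins(s) if t[1]<300 and t[0]<700])
go([441,110,200],down(-86)); go([441,110,200],down(-90))
E
```

```text
clock: 40.48
tcp_pos: [493.0, -305.9, 342.4]
eef_rot: [-0.0, 0.731, -0.682, 0.005]
wrist_force: [-0.1, 0.5, 0.2]
grip_width: 72.7
t 40.48 q [-0.704  0.149  1.383  0.     1.599  0.797] tcp [ 493.  -305.9  342.4] w 72.7 F [-0.1  0.5  0.2]
[(518.6, -1.1, 50, 50, -14.9, array([ 78., 115.]))]
[(439.3, 110.0, 52, 54, 4.2, array([325., 242.])), (515.6, 3.0, 53, 54, -14.3, array([359., 219.]))] [(442, 111, 47, 50, -0.2, array([325., 243.])), (517, 3, 51, 51, -14.3, array([359., 219.]))]
delta_m [-0.4198, 0.0244, 0.1382] rot [-0.0082, -0.008, -0.0005] rows>= 8
delta_m [-0.4198, 0.0244, 0.1382] rot [-0.0085, -0.0077, 0.0693] rows>= 8
```

View pics/w14.png

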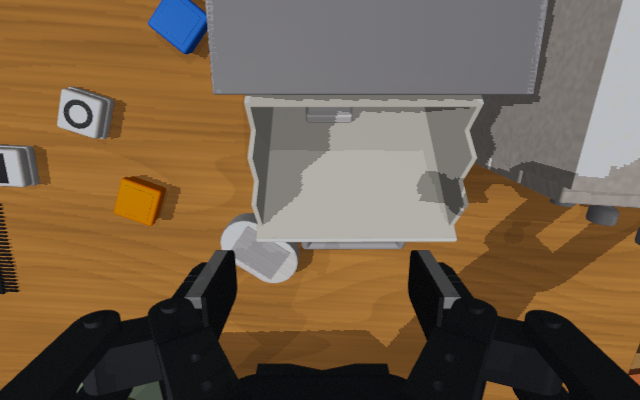

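View pics/t14.png

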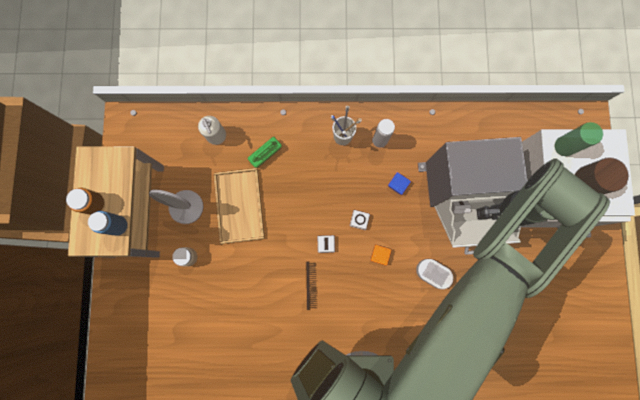

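C is in the bucket, seen at (330,113), and the bin is still open. Next is A (bar).

```bash
python3 -m crank '{"delta_pos":[[-0.42,0.024,0],[-0.42,0.024,0],[-0.42,0.024,0.05],[-0.42,0.024,0.138],[-0.42,0.024,0.138],[-0.42,0.024,0.138],[-0.42,0.024,0.138],[-0.42,0.024,0.138],[-0.42,0.024,0.138],[-0.42,0.024,0.138],[-0.42,0.024,0.138]],"rot":[[0,0,0],[0,0,0],[0,0,0],[0,0,0],[0,0,0],[0,0,0],[0,0,0],[0,0,0],[0,0,0],[0,0,0],[0,0,0]],"fingers":[1,1,1,1,1,1,1,1,1,1,1]}' 60
python3 - <<'E'
from h import *; from kin import *
log();s=view("wrist"); cv2.imwrite("pics/w15.png",s["color"]); print(flipped(s))
print([t for t in flipped(view("top")) if t[1]<300 and t[0]<700])
go([441,110,6],down(-86))
E
```

```text
clock: 41.95
tcp_pos: [439.9, 111.3, 198.9]
eef_rot: [-0.001, 0.73, -0.683, 0.002]
wrist_force: [-0.4, -0.0, 0.0]
grip_width: 85.7
t 41.95 q [ 0.058 -0.028  1.865 -0.002  1.3    1.562] tcp [439.9 111.3 198.9] w 85.7 F [-0.4 -0.   0. ]
[(443.4, 109.1, 53, 51, 1.0, array([324., 178.])), (517.4, 4.6, 57, 52, -14.8, array([457.,  91.]))]
[]
delta_m [0.0014, -0.0008, 0.1927] rot [-0.0029, -0.0014, -0.0024] rows>= 4
```

View pics/w15.png

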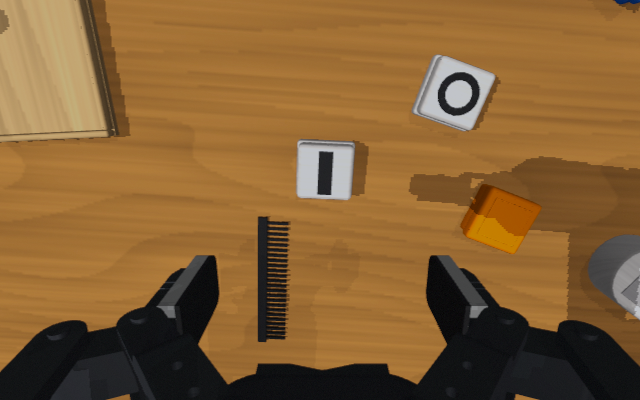

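A, with its bar, sits at (325,170), centred between the jaws.

```bash
python3 -m crank '{"delta_pos":[[0,0,0.06],[0.001,-0.002,0.12],[0.001,-0.002,0.17],[0.001,-0.002,0.193],[0.001,-0.002,0.193],[0.001,-0.002,0.193],[0.001,-0.002,0.193],[0.001,-0.002,0.193],[0.001,-0.002,0.193],[0.001,-0.002,0.193],[0.001,-0.002,0.15],[0.001,-0.002,0.1],[0,-0.001,0],[0,-0.001,-0.06],[0,-0.001,-0.13],[0,-0.001,-0.13]],"rot":[[0,0,0],[0,0,0],[0,0,0],[0,0,0],[0,0,0],[0,0,0],[0,0,0],[0,0,0],[0,0,0],[0,0,0],[0,0,0],[0,0,0],[0,0,0],[0,0,0],[0,0,0],[0,0,0]],"fingers":[1,1,1,1,1,1,-1,-1,-1,-1,-1,-1,-1,-1,-1,-1]}' 60
python3 - <<'E'
from h import *; from kin import *
log()
ex=np.array([.9976,.0697,0]); ey=np.array([-.0697,.9976,0]); hg=np.array([566.5,-333.2,18])
t=hg-72*ex-30*ey; t[2]=328; print(t); go(t,down(-86)); print([q.round(2) for q in ik(t-[0,0,130],down(-86),PAR,SEEDS)])
E
```

```text
clock: 44.05
tcp_pos: [440.0, 112.9, 332.1]
eef_rot: [-0.002, 0.731, -0.682, 0.003]
wrist_force: [-0.3, -0.3, -0.8]
grip_width: 52.5
t 44.05 q [ 6.100e-02 -1.260e-01  1.681e+00 -1.000e-03  1.580e+00  1.562e+00] tcp [440.  112.9 332.1] w 52.5 F [-0.3 -0.3 -0.8]
[ 496.7638 -368.1464  328.    ]
delta_m [0.4838, -0.0231, 0.0048] rot [-0.0068, -0.0012, -0.0002] rows>= 8
[array([-0.78,  0.32,  1.46, -0.  ,  1.35,  0.72])]
```

```bash
python3 -m crank '{"delta_pos":[[0.484,-0.023,0.005],[0.484,-0.023,0.005],[0.484,-0.023,0.005],[0.484,-0.023,0.005],[0.484,-0.023,0.005],[0.484,-0.023,0.005],[0.484,-0.023,0.005],[0.484,-0.023,0.005],[0.484,-0.023,0.005],[0.484,-0.023,0.005],[0.484,-0.023,0.005]],"rot":[[0,0,0],[0,0,0],[0,0,0],[0,0,0],[0,0,0],[0,0,0],[0,0,0],[0,0,0],[0,0,0],[0,0,0],[0,0,0]],"fingers":[-1,-1,-1,-1,-1,-1,-1,-1,-1,-1,-1]}'
python3 - <<'E'
from h import *; from kin import *
T,s=log();s=view("wrist"); cv2.imwrite("pics/w16.png",s["color"])
ex=np.array([.9976,.0697,0]); ey=np.array([-.0697,.9976,0]); hg=np.array([566.5,-333.2,18])
d=T[:3,3]-hg; print("in hinge",d@ex,d@ey)
E
```

```text
clock: 45.42
tcp_pos: [496.2, -367.1, 324.0]
eef_rot: [-0.0, 0.732, -0.682, 0.001]
wrist_force: [0.2, 0.1, -1.6]
grip_width: 52.5
t 45.42 q [-0.777  0.242  1.309  0.     1.588  0.723] tcp [ 496.2 -367.1  324. ] w 52.5 F [ 0.2  0.1 -1.6]
in hinge -72.50082165517017 -28.91484708676714
```

View pics/w16.png

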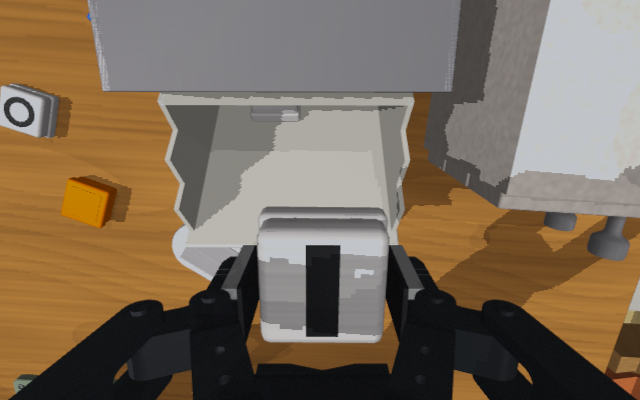

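```bash
python3 -m crank '{"delta_pos":[[0,0,0.05],[0,0,0.1],[0,0,0.138],[0,0,0.138],[0,0,0.138],[0,0,0.138],[0,0,0.138],[0,0,0.138],[0,0,0.05],[0,0,-0.02],[0,0,-0.02]],"rot":[[0,0,0],[0,0,0],[0,0,0],[0,0,0],[0,0,0],[0,0,0],[0,0,0],[0,0,0],[0,0,0],[0,0,0],[0,0,0]],"fingers":[-1,-1,-1,-1,-1,0.7,0.7,0.7,0.7,0.7,0.7]}'
python3 - <<'E'
from h import *; from kin import *
T,s=log();s=view("wrist"); cv2.imwrite("pics/w17.png",s["color"]); print(flipped(s))
ex=np.array([.9976,.0697,0]); ey=np.array([-.0697,.9976,0]); hg=np.array([566.5,-333.2,18])
t=hg-195*ex; t[2]=120; print([q.round(2) for q in ik(t,down(-86),PAR,SEEDS)]); go(t,down(-86)); t=hg-51*ex; t[2]=195;print([q.round(2) for q in ik(t,down(-86),PAR,SEEDS)])
E
```

```text
clock: 46.85
tcp_pos: [497.0, -369.5, 348.9]
eef_rot: [0.0, 0.731, -0.682, 0.005]
wrist_force: [0.2, -0.1, -0.1]
grip_width: 72.2
t 46.85 q [-0.779  0.234  1.27   0.     1.629  0.722] tcp [ 497.  -369.5  348.9] w 72.2 F [ 0.2 -0.1 -0.1]
[(518.7, -1.4, 50, 50, -14.8, array([ 33., 114.]))]
[array([-0.92,  0.19,  1.81, -0.  ,  1.14,  0.58])]
delta_m [-0.0351, 0.1265, 0.2315] rot [-0.0106, -0.0118, -0.0005] rows>= 5
[array([-0.72,  0.32,  1.47, -0.  ,  1.35,  0.78])]
```

View pics/w17.png

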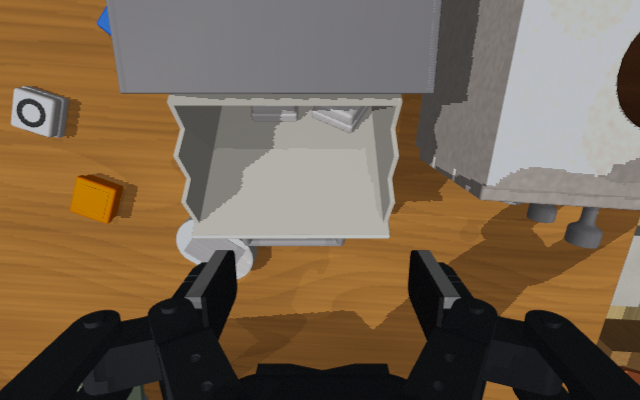

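Both bar tins are in the bucket, at (275,113) and (340,115). Next I push the bin shut with closed fingers from in front of the handle.

```bash
python3 -m crank '{"delta_pos":[[-0.035,0.127,0],[-0.035,0.127,0],[-0.035,0.127,0],[-0.035,0.127,0.05],[-0.035,0.127,0.1],[-0.035,0.127,0.16],[-0.035,0.127,0.22],[-0.035,0.127,0.23],[-0.035,0.127,0.23]],"rot":[[0,0,0],[0,0,0],[0,0,0],[0,0,0],[0,0,0],[0,0,0],[0,0,0],[0,0,0],[0,0,0]],"fingers":[-1,-1,-1,-1,-1,-1,-1,-1,-1]}'
python3 - <<'E'
from h import *; from kin import *
T,s=log();s=view("wrist"); cv2.imwrite("pics/w18.png",s["color"])
ex=np.array([.9976,.0697,0]); ey=np.array([-.0697,.9976,0]); hg=np.array([566.5,-333.2,18])
d=T[:3,3]-hg; print("in hinge",d@ex,d@ey)
E
```

```text
clock: 48.02
tcp_pos: [368.0, -343.3, 114.0]
eef_rot: [-0.0, 0.731, -0.682, 0.001]
wrist_force: [0.6, -0.7, 1.3]
grip_width: 0.1
t 48.02 q [-9.230e-01  1.870e-01  1.829e+00  1.000e-03  1.124e+00  5.780e-01] tcp [ 368.  -343.3  114. ] w 0.1 F [ 0.6 -0.7  1.3]
in hinge -198.75221418729748 3.806676852710706
```

View pics/w18.png

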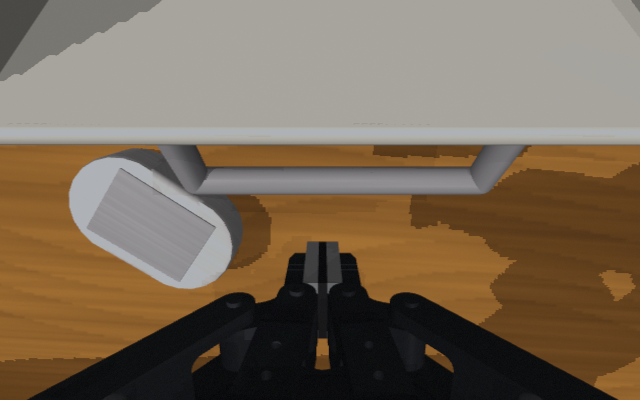

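```bash
python3 -m crank '{"delta_pos":[[0,-0.015,0],[0,-0.027,-0.006],[0,-0.037,-0.017],[0,-0.046,-0.028],[0,-0.057,-0.038],[0,-0.068,-0.047],[0,-0.081,-0.055],[0,-0.093,-0.062],[0,-0.107,-0.068],[0,-0.12,-0.074],[0,-0.134,-0.078],[0,-0.148,-0.081],[0,-0.15,-0.081],[0,-0.15,-0.081],[0,-0.15,-0.081],[0,-0.15,-0.081]],"rot":[[0,0,0],[0,0,0],[0,0,0],[0,0,0],[0,0,0],[0,0,0],[0,0,0],[0,0,0],[0,0,0],[0,0,0],[0,0,0],[0,0,0],[0,0,0],[0,0,0],[0,0,0],[0,0,0]],"fingers":[-1,-1,-1,-1,-1,-1,-1,-1,-1,-1,-1,-1,-1,-1,-1,-1]}'
python3 - <<'E'
from h import *; from kin import *
T,s=log();s=view("wrist"); cv2.imwrite("pics/w19.png",s["color"])
s=view("top");cv2.imwrite("pics/t19.png",s["color"])
E
```

```text
clock: 50.08
tcp_pos: [515.1, -332.2, 194.5]
eef_rot: [0.001, 0.731, -0.682, -0.001]
wrist_force: [-6.8, 0.1, 3.2]
grip_width: -0.1
t 50.08 q [-0.713  0.318  1.481 -0.003  1.345  0.79 ] tcp [ 515.1 -332.2  194.5] w -0.1 F [-6.8  0.1  3.2]
```

View pics/w19.png

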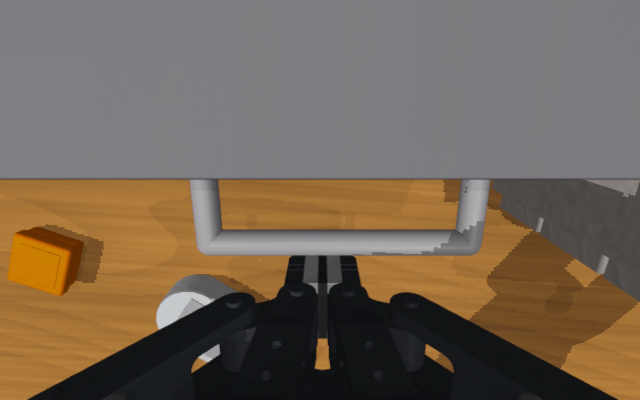

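The bin is shut (6.8 N on the closed stop, bar at row 242 in its original position). I'll back off, then pick B (ring) and measure the tray.

```bash
python3 - <<'E'
from h import *
go([440,-150,300],down(-14.5))
E
python3 -m crank '{"delta_pos":[[0,0.04,0],[0,0.05,-0.03],[0,0.08,-0.1],[0,0.08,-0.1]],"rot":[[0,0,0],[0,0,0],[0,0,0],[0,0,0]],"fingers":[-1,-1,-1,-1]}'
python3 - <<'E'
from h import *
log(); s=view("top"); cv2.imwrite("pics/t20.png",s["color"])
print([t for t in flipped(s) if t[1]<300 and t[0]<700])
hsv=cv2.cvtColor(s["color"],cv2.COLOR_BGR2HSV); roi=s["color"][160:255,205:275]; cv2.imwrite("pics/tray.png",cv2.resize(roi,None,fx=6,fy=6,interpolation=cv2.INTER_CUBIC))
go([517,3,200],down(-14.5))
E
```

```text
delta_m [-0.1869, 0.0627, -0.1054] rot [0.0033, 0.0019, -1.2487] rows>= 7
clock: 50.68
tcp_pos: [437.8, -339.5, 299.7]
eef_rot: [0.0, 0.731, -0.683, 0.005]
wrist_force: [1.2, -1.3, 0.6]
grip_width: -0.4
t 50.67 q [-0.816  0.11   1.512 -0.     1.51   0.687] tcp [ 437.8 -339.5  299.7] w -0.4 F [ 1.2 -1.3  0.6]
[(515.8, 3.0, 54, 53, -13.7, array([359., 219.]))]
delta_m [-0.3369, -0.102, 0.0976] rot [-0.0005, -0.0106, -1.2493] rows>= 7
```

View pics/tray.png

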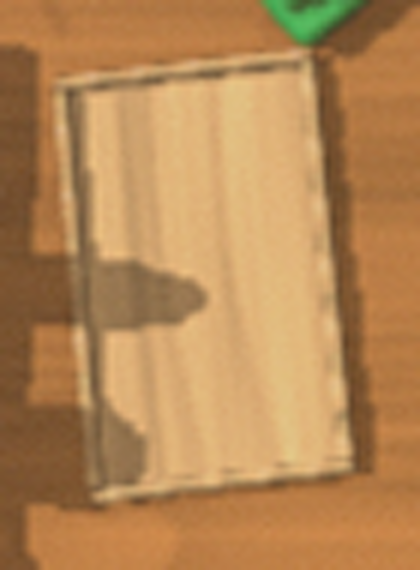

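View pics/t20.png

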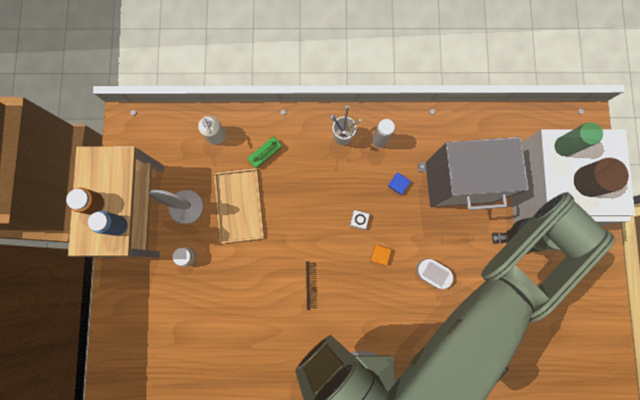

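Top view: the bin is shut, B is at (359,219), and the tray corners are at about (214,174), (258,168), (264,238) and (220,244).

```bash
python3 -m crank '{"delta_pos":[[-0.337,-0.03,0],[-0.337,-0.03,0],[-0.337,-0.102,0],[-0.337,-0.102,0.05],[-0.337,-0.102,0.097],[-0.337,-0.102,0.097],[-0.337,-0.102,0.097],[-0.337,-0.102,0.097],[-0.337,-0.102,0.097],[-0.337,-0.102,0.097]],"rot":[[0,-0.01,-1.249],[0,-0.01,-1.249],[0,-0.01,-1.249],[0,-0.01,-1.249],[0,-0.01,-1.249],[0,-0.01,-1.249],[0,-0.01,-1.249],[0,-0.01,-1.249],[0,-0.01,-1.249],[0,-0.01,-1.249]],"fingers":[1,1,1,1,1,1,1,1,1,1]}' 60
python3 - <<'E'
from h import *
log();s=view("top"); print(cv2.minAreaRect(cast(s,[(214.2,173.7),(258,168.3),(264.2,238.3),(220.5,243.7)],18)[:,:2].astype(np.float32)))
print([t for t in flipped(s) if t[1]<300 and t[0]<700])
s=view("wrist"); cv2.imwrite("pics/w21.png",s["color"]); print(flipped(s))
go([517,3,6],down(-14.5))
E
```

```text
clock: 51.98
tcp_pos: [515.8, 4.8, 197.8]
eef_rot: [-0.003, 0.992, -0.127, -0.002]
wrist_force: [0.4, 0.4, -1.0]
grip_width: 85.5
t 51.98 q [-0.162  0.114  1.72   0.005  1.312  0.091] tcp [515.8   4.8 197.8] w 85.5 F [ 0.4  0.4 -1. ]
((562.71337890625, 386.5400390625), (228.2764434814453, 142.62437438964844), 6.84466552734375)
[]
[(518.4, 3.1, 54, 51, -14.6, array([329., 175.]))]
delta_m [0.0026, 0.0024, 0.1918] rot [-0.0048, 0.0046, -0.0013] rows>= 4
```

View pics/w21.png

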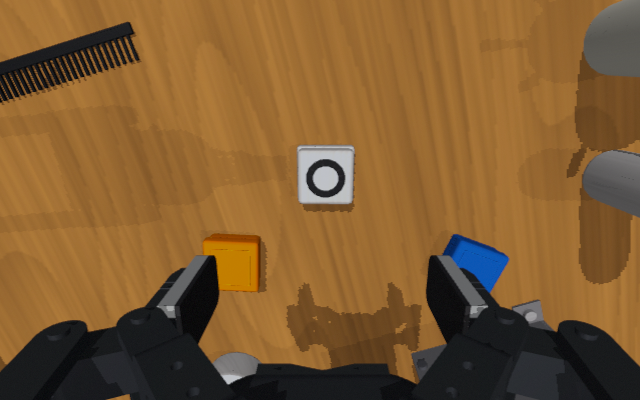

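The ring tin sits at (325,177), centred; orange and blue are clear of the fingers.

```bash
python3 -m crank '{"delta_pos":[[0,0,0.06],[0.002,0.002,0.12],[0.002,0.002,0.17],[0.002,0.002,0.192],[0.002,0.002,0.192],[0.002,0.002,0.192],[0.002,0.002,0.192],[0.002,0.002,0.192],[0.002,0.002,0.192],[0.002,0.002,0.192],[0.002,0.002,0.15],[0.002,0.002,0.08],[0,0.002,0],[0,0.002,0],[0,0.002,0]],"rot":[[0,0,0],[0,0,0],[0,0,0],[0,0,0],[0,0,0],[0,0,0],[0,0,0],[0,0,0],[0,0,0],[0,0,0],[0,0,0],[0,0,0],[0,0,0],[0,0,0],[0,0,0]],"fingers":[1,1,1,1,1,1,-1,-1,-1,-1,-1,-1,-1,-1,-1]}' 60
python3 - <<'E'
from h import *
log();
go([562,386,150],down(6.5))
E
```

```text
clock: 53.95
tcp_pos: [516.7, 3.4, 200.1]
eef_rot: [-0.003, 0.992, -0.126, 0.001]
wrist_force: [-0.1, 0.4, -1.2]
grip_width: 52.7
t 53.95 q [-0.164  0.11   1.72   0.005  1.311  0.087] tcp [516.7   3.4 200.1] w 52.7 F [-0.1  0.4 -1.2]
delta_m [-0.0516, -0.3815, 0.0522] rot [-0.0052, -0.0016, -0.3658] rows>= 7
```

```bash
python3 -m crank '{"delta_pos":[[-0.052,-0.38,0.02],[-0.052,-0.38,0.02],[-0.052,-0.38,0.02],[-0.052,-0.38,0.052],[-0.052,-0.38,0.052],[-0.052,-0.38,0.052],[-0.052,-0.3815,0.052],[-0.052,-0.3815,0.052],[-0.052,-0.3815,0.052],[-0.052,-0.3815,0.052]],"rot":[[0,0,-0.366],[0,0,-0.366],[0,0,-0.366],[0,0,-0.366],[0,0,-0.366],[0,0,-0.366],[0,0,-0.366],[0,0,-0.366],[0,0,-0.366],[0,0,-0.366]],"fingers":[-1,-1,-1,-1,-1,-1,-1,-1,-1,-1]}'
python3 - <<'E'
from h import *
log(); s=view("wrist"); cv2.imwrite("pics/w22.png",s["color"])
go([562,386,13],down(6.5))
E
```

```text
clock: 55.2
tcp_pos: [560.0, 384.7, 147.8]
eef_rot: [-0.003, 0.998, 0.056, -0.002]
wrist_force: [-0.2, 0.3, -1.6]
grip_width: 52.7
t 55.2 q [0.471 0.493 1.338 0.007 1.311 0.358] tcp [560.  384.7 147.8] w 52.7 F [-0.2  0.3 -1.6]
delta_m [0.0024, -0.0, 0.135] rot [-0.0066, 0.0032, -0.0019] rows>= 3
```

View pics/w22.png

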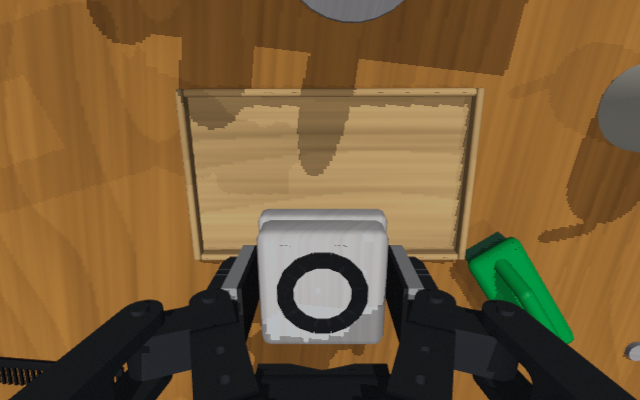

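```bash
python3 -m crank '{"delta_pos":[[0.002,0,0.05],[0.002,0,0.1],[0.002,0,0.125],[0.002,0,0.133],[0.002,0,0.133],[0.002,0,0.133],[0.002,0,0.133],[0.002,0,0.133],[0.002,0,0.133],[0.002,0,0.09],[0.002,0,0.03],[0.002,0,-0.03],[0.002,0.05,-0.1],[0.002,0.1,-0.1],[0.002,0.1,-0.1]],"rot":[[0,0,0],[0,0,0],[0,0,0],[0,0,0],[0,0,0],[0,0,0],[0,0,0],[0,0,0],[0,0,0],[0,0,0],[0,0,0],[0,0,0],[0,0,0],[0,0,0],[0,0,0]],"fingers":[-1,-1,-1,-1,-1,-1,0.7,0.7,0.7,0.7,0.7,0.7,0.7,0.7,0.7]}'
python3 - <<'E'
from h import *
log(); s=view("wrist"); cv2.imwrite("pics/w23.png",s["color"]); print(flipped(s,34))
P=cloud(s); 
go([430,0,300],down(0))
E
```

```text
clock: 57.12
tcp_pos: [575.3, 283.7, 249.8]
eef_rot: [-0.003, 0.999, 0.055, 0.0]
wrist_force: [0.2, -0.1, 0.7]
grip_width: 72.3
t 57.12 q [0.32  0.331 1.347 0.006 1.461 0.21 ] tcp [575.3 283.7 249.8] w 72.3 F [ 0.2 -0.1  0.7]
[(564.1, 382.9, 51, 51, 6.3, array([318.,  58.]))]
delta_m [-0.1748, 0.2668, -0.0534] rot [-0.0069, 0.0019, 0.1104] rows>= 6
```

View pics/w23.png

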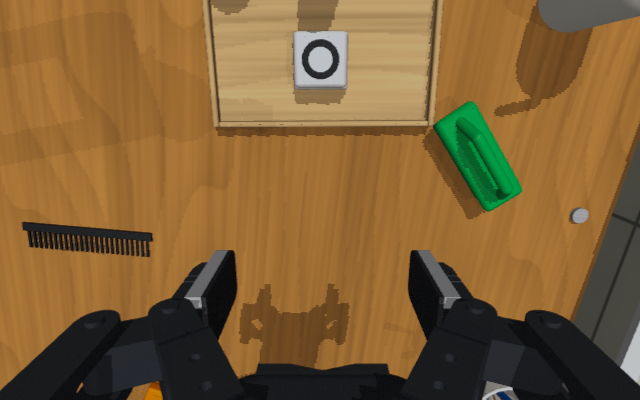

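The ring tin lies stamp up in the tray at (321,59). A last check of the whole scene before handing in.

Run:
```python
from h import *
s=view("top"); cv2.imwrite("pics/t24.png",s["color"]); P=cloud(s)
m=(P[...,2]>205)&(P[...,2]<222)&(P[...,1]<-300)&(P[...,1]>-390)&(P[...,0]<545)&(P[...,0]>500)
q=P[m]; print("handle",len(q),q.mean(0).round(1))
w=view("wrist"); P=cloud(w); c=P[45:75,300:340].reshape(-1,3); c=c[c[:,2]>20]; A=np.linalg.lstsq(np.c_[c[:,:2],np.ones(len(c))],c[:,2],rcond=None)[0]; print("tin top",c[:,2].mean().round(1),"tilt",A[:2].round(3))
cv2.imwrite("pics/s24.png",view("scene")["color"])
```

```text
handle 117 [ 534.  -346.5  213.8]
tin top 36.8 tilt [ 0.156 -0.911]
```

View pics/t24.png

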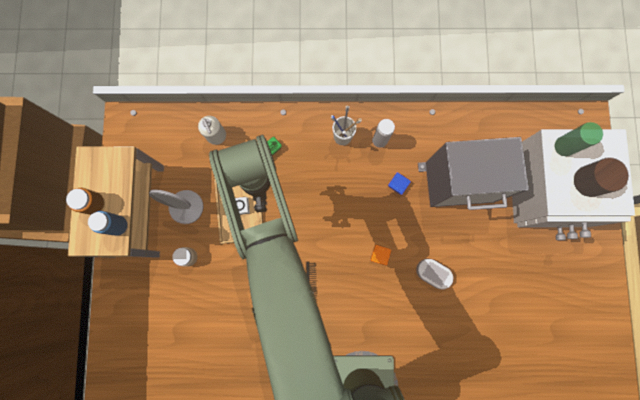

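View pics/s24.png

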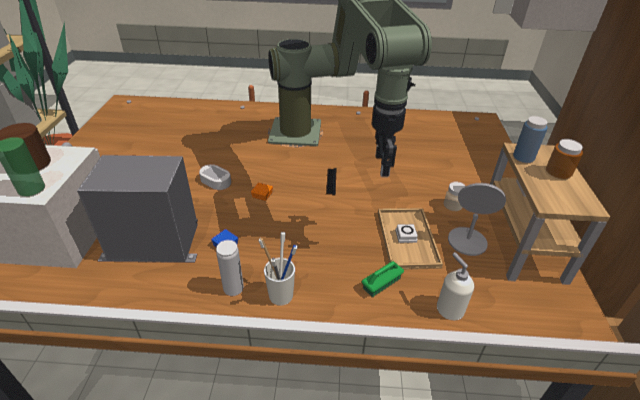

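The plane fit's −0.91 slope contradicts the undistorted square in the image. I'll check it robustly.

Run:
```python
from h import *
w=view("wrist"); P=cloud(w)
for r in (36,42,48,54,60,66,72,78,84): print(r,np.percentile(P[r,300:340,2],[10,50,90]).round(1),P[r,300:340,1].mean().round(1))
```

```text
36 [32.5 33.5 34.3] 406.7
42 [33.4 34.2 35.3] 401.5
48 [34.1 34.9 35.8] 396.3
54 [33.6 34.6 35.7] 391.2
60 [33.4 34.6 35.4] 386.0
66 [33.3 34.5 35.7] 380.7
72 [33.3 34.7 35.8] 375.0
78 [33.7 34.8 35.9] 369.8
84 [33.8 34.8 35.5] 364.6
```

Flat: the top reads 33.5–34.9 mm across the tin, so the earlier slope came from outliers. Handing in.

```bash
python3 -c "
from cell import robot
print(robot.close_job())"
```

```text
the job is handed in; nothing more can be done
None
```

The job is handed in and my last checks show it done; no verdict was reported. Three tins were present. I turned each over by gripping it from the side and rolling the wrist half a turn. All three then lay stamp up together: two bars and one ring. I pulled the bin open, dropped both bar tins in, pushed it shut, and laid the ring tin in the tray.

- **Bin:** the handle is back in its shut position, and it pushed back with about 7 N against the closed stop. Both bar tins were seen in the bucket before I closed it.
- **Ring tin:** it lies flat and stamp up near the tray's centre, with its top at about 34.5 mm all the way across.
- **Bystanders:** all of them are standing, and the gripper touches nothing.
- **Disagreement:** one plane fit of the ring tin gave a false steep slope (−0.91) from depth outliers. A row-by-row depth check overruled it.
- **Pressure while opening the bin:** the wrist force rose to about 70 N, probably the finger linkage pressing on the tilted panel's top edge. That is under the 120 N wrist limit. If it counts as the gripper's body pressing, it would be over the 40 N limit, and I could not tell which part touched.

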